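Pack the vet's ointment case and lock it with the rod

TASK

Stand every squat amber ointment jar upright on the floor of the green case, setting each down gently, then swing the lid fully shut. Lock the case by threading the red-handled rod through all three eyes, from either side, until its handle meets the outer eye, and leave it there. Leave the white disinfectant bottle, padlock and penlight where they are.

Things in the scene. Friction and masses are not known exactly. Their poses are not given: they have to be found in the camera images.
- jar1_mid (a point): squat round amber ointment jar, 52 mm across its body and 42 mm tall, white cap, about 110 g; stands upright on the table at the start, may be absent; the point is its centre, 21 mm above its underside; z axis points up through the cap
- jar2_mid (a point): squat round amber ointment jar, 52 mm across its body and 42 mm tall, white cap, about 110 g; stands upright on the table at the start, may be absent; the point is its centre, 21 mm above its underside; z axis points up through the cap
- jar3_mid (a point): squat round amber ointment jar, 52 mm across its body and 42 mm tall, white cap, about 110 g; stands upright on the table at the start, may be absent; the point is its centre, 21 mm above its underside; z axis points up through the cap
- jar4_mid (a point): squat round amber ointment jar, 52 mm across its body and 42 mm tall, white cap, about 110 g; stands upright on the table at the start, may be absent; the point is its centre, 21 mm above its underside; z axis points up through the cap
- jar5_mid (a point): squat round amber ointment jar, 52 mm across its body and 42 mm tall, white cap, about 110 g; stands upright on the table at the start, may be absent; the point is its centre, 21 mm above its underside; z axis points up through the cap
- case_floor (a point): green steel case fixed to the table: open box, outside 160 mm (its x) by 340 mm (its y) by 60 mm tall, walls and floor 5 mm, inside 150 by 330 by 55 mm deep. Point: centre of the inner floor, 5 mm above the table. x points from the front (side with the eyes) to the lid's hinge at the back, y along the case, z up; turned by up to 0.15 rad
- case_eye (a point): middle of the row of three steel eyes in front of the case, on the axis where the locking rod belongs: 98 mm in front of (-x) the case centre, 92 mm above the table; axes as case_floor, the rod runs along y. This middle eye stands on the lid and is here, in line with the other two, only while the lid is fully shut
- eye_right (a point): centre of the hole of one outer eye, at y = -50 mm from case_eye, fixed to the case. Each of the three eyes is an upright plate 12 mm thick (along y), 34 mm wide (along x), top 109 mm above the table, with a 14 mm square hole
- eye_left (a point): centre of the hole of the other outer eye, at y = +50 mm from case_eye, fixed to the case
- lid (a joint): angle of the case's lid in rad: 0 = fully shut, lying on the rim; about 1.6 to 1.8 = standing open at the start, 1.85 = its stop. The hinge is stiff enough for the lid to stay where it is left; swinging it takes 1 to 4 N at its free edge. Lid plate 160 by 340 by 6 mm, its top 66 mm above the table when shut
- lid_edge (a point): middle of the lid's free edge, half-way in its thickness, 160 mm from the hinge line; z axis of this point is the normal of the lid's outer (upper) face, -x points away from the hinge. The middle eye stands 43 mm out of the outer face here, over 6 mm either side along y, and reaches 35 mm past the edge
- lid_hinge (a point): middle of the lid's hinge line (along y), at the case's back edge, 60 mm above the table; turns with the lid
- rod_handle (a point): locking rod: red handle 60 mm long, 26 by 26 mm square, with a steel shaft 10 mm thick, 150 mm long out of its end face, tapered to 5 mm over the last 12 mm. 190 g, balances inside the handle near the shaft; lies on a flat of the handle, axis 13 mm above the table. Point: centre of the handle, on the axis; x points along the shaft to the tip
- rod_shoulder (a point): where the shaft leaves the handle's end face, on the rod's axis, 30 mm from the handle's centre; axes as rod_handle
- rod_tip (a point): tip of the rod's shaft, 150 mm from the handle's end face, on the axis; axes as rod_handle
- spray_mid (a point): bystander, not to be packed: tall white disinfectant bottle with a blue cap, 60 mm across, 150 mm tall; point at its centre
- padlock: bystander: brass padlock lying flat, about 45 by 40 by 20 mm plus shackle, origin under its body
- penlight: bystander: black penlight, about 130 by 20 by 20 mm, origin under its middle
Things that resemble listed ones, but are neither listed nor needed, are in the scene too. What is shaped like the part that bears jar3_mid but purple or turquoise is not meant.

How it is judged:
By the outcome, as a careful person would: the job done as asked, in the order asked, and still so for the second after the job is handed in, with the robot touching nothing.
Of jar1, jar2, jar3, jar4, jar5 only 3 to 5 are there at a start; the rules pass over those that are not, and their reading is None.
At some moment in a run one of jar1, jar2, jar3, jar4, jar5, rod may be knocked a few centimetres aside while the robot is not near it.
It also fails if it takes over 210 s, if anything falls off the work surface, if the arm or the gripper's body presses on something with over 40 N, if the wrist force passes 120 N, or if a joint passes its speed limit or range.

ROBOT

A 6-joint arm with a two-finger parallel gripper is mounted at the origin on the work surface. World frame = base frame: x ahead of the robot, y to its left, z up, the work surface at z = 0. Lengths are in mm, angles in degrees, forces in N, time in s.
With the tool pointing down it reaches from about 300 to 850 mm from the base axis. Payload 4.2 kg.
Tool frame: the origin (TCP) lies between the finger pads; the fingertips stand 19 mm ahead of it and the grasp point (between the pads) is the TCP; z points along the fingers, x is the direction in which the jaws open and shut, and the axes are right-handed (so a half turn about z gives the same grasp; the last joint's range is limited). The gripper opens to 91 mm and grips with 3 to 60 N. Pads are 32 mm wide; open, the fingers measure 118 mm over their backs; the gripper's body (76 mm by 178 mm) begins 60 mm behind the grasp point.
Start: joints at [74.026, 18.312, 89.639, -0, 72.044, -1.146], TCP at [147.155, 555.865, 232.976] pointing down, gripper open.
Joint ranges: [-177.97, 177.97], [-48.28, 115.42], [12.27, 149.76], [-77.06, 257.06], [2.81, 150.46], [-146.56, 146.56]. Speed limits (degrees/s): [147.25, 147.25, 180, 180, 180, 180].

INTERFACE

Orientations are given as [roll, pitch, yaw] about the fixed x, y, z axes, in that order (R = Rz(yaw) Ry(pitch) Rx(roll)).
In Python, from workcell import sensors, grab_frame, env gives the robot as it stands.
- The arm moves only by the tool servo_tool, never from a script. Its argument "motion" is one flat list of numbers, 7 for each row, row after row: the shift along the world's x, y, z in mm, then the turn, a rotation vector about the world's x, y, z in rad, then the opening in per cent of the stroke, from 0 (shut) to 100 (fully open). In form: [x, y, z, rx, ry, rz, grip, x, y, z, rx, ry, rz, grip, ...]. A call has 1 to 10 rows; each row shifts and turns the commanded pose from where the row before left it; what a row does not reach is not made up. A row lasts 1/12 s, in which the tool goes at most 41.7 mm and 7.16 degrees, less where a joint would pass 70% of its speed; a pose out of reach is approached as far as the arm can. A call with a gripper value outside its range is refused whole. The fingers move at their own pace and stop on an object; "newtons" is the grip in N (left out, the last holds). Time passes only in rows, so rows that do not move let the fingers close. It gives the time, the measured TCP pose, the force and the opening at its end, in the units of the state.
- sensors.state(): the state, without advancing time (a new reading comes with each control period).
- grab_frame(name): name is "scene" or "top" or "wrist"; returns a dict with "image" (420x560x3 uint8, red, green, blue), "depth" (420x560 float32, mm along the optical axis (not along the pixel's ray), 0 where there is no reading), "fx", "fy", "cx", "cy" (pixels), "dist_coeffs" ([k1, k2, p1, p2, k3] as OpenCV has them; the pictures are not rectified), "extrinsics" (4x4, takes a point from camera to world coordinates); the wrist camera has in their place "T_tool_cam" (4x4, takes a point from camera to tool coordinates, whose origin is the TCP and whose axes are the tool frame's). Camera axes: x right, y up, looking along -z (the intrinsics and any distortion apply to the point x, -y, -z); pixel columns grow to the right and rows downward; lengths in mm; the calibration is good to about 2 mm. A picture is of the moment at which its call begins: read the wrist's pose just before it.
- env.job_done(): hands the job in, once; it reports no verdict.
The state is a dict: "time_s": time; "qpos": joint angles; "qvel": joint speeds; "effort": joint torques, N m; "ee_pos": TCP position; "ee_rot": TCP orientation; "force": force on the tool from outside, world axes, zero at the start; "torque": the same for the moment, N m; "gripper_width": finger opening in mm.
Only numpy, scipy, OpenCV 4.12 (cv2) and the standard library are available. Lean on these libraries where they do the work, as an engineer would, in place of code of your own. Each camera call takes 0.05 s, during which the arm holds its last target.

## Working session

There is one attempt and no reset: what is moved stays moved. The work goes in short steps, Python scripts to look and compute and a tool call to move; the robot and the scene stay as the last step left them, time stands still between calls to the robot, and variables do not carry over. Pictures are saved under pics/ and viewed, and the job is handed in when it is done.

Besides the shell and the picture viewer there is one more tool, called after ">>>" by a JSON object that holds its "fn" and its "kwargs". servo_tool: Moves the arm, as the interface text tells. Its arguments: {"type":"object","properties":{"motion":{"type":"array"},"newtons":{"type":"number"}},"required":["motion"]}

```bash
mkdir -p pics; ls; cat > h.py <<'E'
import numpy as np, cv2
from workcell import sensors, grab_frame, env
from scipy.spatial.transform import Rotation as R
def snap(name,fn=None):
    st=sensors.state(); f=grab_frame(name); f['st']=st
    if 'T_tool_cam' in f:
        T=np.eye(4); T[:3,:3]=R.from_euler('xyz',st['ee_rot'],degrees=True).as_matrix(); T[:3,3]=st['ee_pos']
        f['extrinsics']=T@np.array(f['T_tool_cam'])
    f['extrinsics']=np.array(f['extrinsics'])
    f['K']=np.array([[f['fx'],0,f['cx']],[0,f['fy'],f['cy']],[0,0,1.]]); f['d']=np.array(f['dist_coeffs'],float)
    if fn: cv2.imwrite('pics/'+fn,f['image'][:,:,::-1])
    return f
def rays(f,uv):
    p=cv2.undistortPoints(np.array(uv,float).reshape(-1,1,2),f['K'],f['d']).reshape(-1,2)
    d=np.c_[p[:,0],-p[:,1],-np.ones(len(p))]@f['extrinsics'][:3,:3].T
    return f['extrinsics'][:3,3],d
def onplane(f,uv,z):
    o,d=rays(f,uv); return o+d*((z-o[2])/d[:,2])[:,None]
def proj(f,P):
    T=np.linalg.inv(f['extrinsics']); c=np.atleast_2d(P)@T[:3,:3].T+T[:3,3]
    c=c*[1,-1,-1]
    return cv2.projectPoints(c,np.zeros(3),np.zeros(3),f['K'],f['d'])[0].reshape(-1,2)
def cloud(f):
    h,w=f['depth'].shape; v,u=np.mgrid[:h,:w]; uv=np.c_[u.ravel(),v.ravel()]
    o,d=rays(f,uv); P=o+d*f['depth'].reshape(-1,1)
    P[f['depth'].ravel()==0]=np.nan
    return P.reshape(h,w,3)
E
python3 - <<'E'
from h import *
print(sensors.state())
for n in('scene','top','wrist'):
    f=snap(n,n+'0.png'); print(n,f['fx'],f['cx'],f['cy'],f['d'],f['extrinsics'].round(3).tolist(),(f['depth']>0).mean())
print(np.array(snap('wrist')['T_tool_cam']).round(3))
E
```

```text
pics
{'time_s': 0.0, 'qpos': array([ 7.40272916e+01,  1.83508509e+01,  8.97058417e+01, -1.66652184e-03,
        7.20436807e+01, -1.14526705e+00]), 'qvel': array([ 0.08219288, -0.07708124,  0.01245763, -0.06094271,  0.01670975,
       -0.02010164]), 'effort': array([ 3.08652190e-03, -4.12452614e+01, -2.31975532e+01,  7.29665207e-02,
        4.57868027e-02, -1.59408901e-04]), 'ee_pos': array([147.02002605, 555.40210496, 232.13199776]), 'ee_rot': array([-1.79999578e+02,  1.00384870e-01,  7.51730742e+01]), 'force': array([ 0.2033936 ,  0.35040229, -0.01632869]), 'torque': array([0.00748259, 0.01690565, 0.00496741]), 'gripper_width': 91.12250042494053}
scene 486.10235253071403 280.06385789405664 213.5188014980199 [-0.02210129  0.          0.          0.          0.        ] [[0.343, -0.735, 0.585, 1246.159], [0.939, 0.26, -0.224, -231.251], [0.013, 0.626, 0.78, 1140.808], [0.0, 0.0, 0.0, 1.0]] 0.9958715986394557
top 490.26765203511724 274.3054150949749 212.20502077140088 [0.06207542 0.         0.         0.         0.        ] [[-0.009, 0.997, -0.079, 348.403], [-1.0, -0.009, 0.001, 51.287], [-0.0, 0.079, 0.997, 1352.967], [0.0, 0.0, 0.0, 1.0]] 0.9960289115646258
wrist 331.4199532216885 277.8571072019431 213.72279653421216 [-0.0490551  0.         0.         0.         0.       ] [[0.256, -0.932, -0.257, 75.098], [0.967, 0.247, 0.07, 574.658], [-0.002, -0.267, 0.964, 384.266], [0.0, 0.0, 0.0, 1.0]] 0.9962585034013606
[[ 1.00000e+00  0.00000e+00  0.00000e+00 -7.50000e-02]
 [ 0.00000e+00 -9.64000e-01 -2.67000e-01 -7.44800e+01]
 [ 0.00000e+00  2.67000e-01 -9.64000e-01 -1.52054e+02]
 [ 0.00000e+00  0.00000e+00  0.00000e+00  1.00000e+00]]
```

View pics/scene0.png

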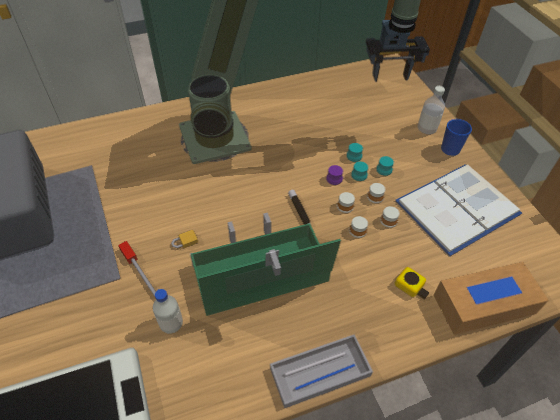

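View pics/top0.png

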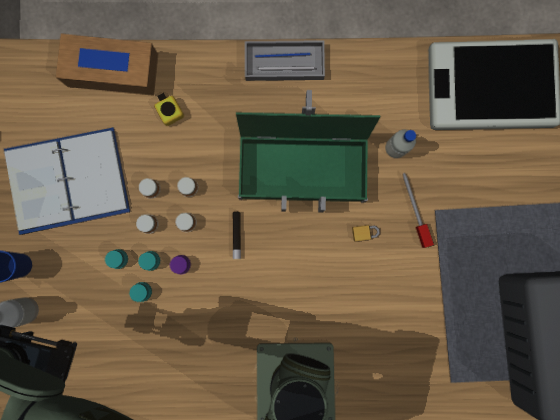

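View pics/wrist0.png

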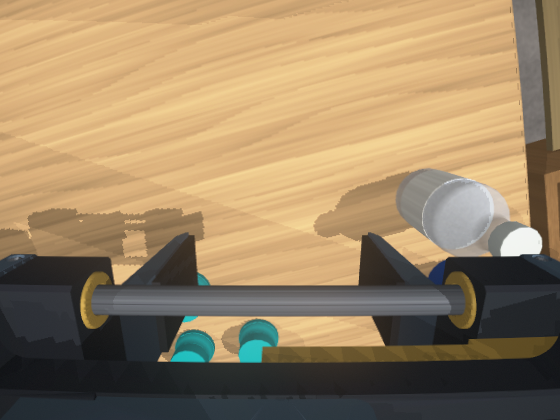

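The scene view shows four white-capped jars at (347,201), (377,191), (390,215) and (359,226); in the top view they are at (149,187), (187,186), (146,223) and (185,222). Candidates that could be mistaken for what I want:
- **Turquoise jars**, top (116,259), (149,261), (140,292): not wanted.
- **Purple jar**, top (180,265): not wanted.
- **Clear bottle with white cap**, top (18,312): a decoy for the blue-capped bottle at (400,145).
- **Rod**: red handle at (425,236). The pen tray at (285,60) only looks similar.

Next I'll check a close crop and measure.

```bash
python3 - <<'E'
from h import *
f=snap('scene'); g=snap('top')
a=cv2.resize(f['image'][130:250,310:430],None,fx=3.3,fy=3.3,interpolation=cv2.INTER_CUBIC)
b=cv2.resize(f['image'][200:320,100:345],None,fx=3.2,fy=3.2,interpolation=cv2.INTER_CUBIC)
cv2.imwrite('pics/c1.png',a[:,:,::-1]); cv2.imwrite('pics/c2.png',b[:,:,::-1])
C=cloud(g); C2=cloud(f)
# jars caps top
for uv in [(149,187),(187,186),(146,223),(185,222),(116,259),(180,265),(400,145),(425,236),(365,233),(237,232)]:
    print(uv,C[uv[1],uv[0]].round(1))
# white caps by mask
hsv=cv2.cvtColor(g['image'],cv2.COLOR_RGB2HSV)
m=((hsv[:,:,1]<60)&(hsv[:,:,2]>120)).astype(np.uint8); m[:,:130]=0; m[:,215:]=0; m[:170]=0; m[240:]=0
n,l,s,c=cv2.connectedComponentsWithStats(m)
for i in range(1,n):
    if s[i,4]>60:
        print(s[i],c[i].round(1),onplane(g,c[i],42).round(1), np.nanmedian(C[l==i],0).round(1))
hsv2=cv2.cvtColor(f['image'],cv2.COLOR_RGB2HSV)
m=((hsv2[:,:,1]<70)&(hsv2[:,:,2]>150)).astype(np.uint8); m[:180]=0;m[240:]=0;m[:,:330]=0;m[:,400:]=0
n,l,s,c=cv2.connectedComponentsWithStats(m)
for i in range(1,n):
    if s[i,4]>40: print('sc',s[i],onplane(f,c[i],42).round(1))
# red handle
for F,CC in((g,C),(f,C2)):
    H=cv2.cvtColor(F['image'],cv2.COLOR_RGB2HSV)
    m=(((H[:,:,0]<5)|(H[:,:,0]>174))&(H[:,:,1]>160)&(H[:,:,2]>90)).astype(np.uint8)
    n,l,s,c=cv2.connectedComponentsWithStats(m)
    for i in range(1,n):
        if s[i,4]>40: print('red',s[i],c[i],onplane(F,c[i],26).round(1),np.nanmedian(CC[l==i],0).round(1))
E
```

```text
(149, 187) [523.3 386.6  39.9]
(187, 186) [524.8 284.4  43.1]
(146, 223) [426.4 393.   41.7]
(185, 222) [428.2 289.8  40.4]
(116, 259) [331.9 470.9  40.1]
(180, 265) [314.  301.8  42.8]
(400, 145) [ 616.8 -273.1  107.3]
(425, 236) [ 385.6 -354.2   25.5]
(365, 233) [ 395.  -194.5   22.4]
(237, 232) [401.  152.6  17.3]
[177 177  18  17 232] [185.5 185.2] [[527.3 288.6  42. ]] [527.7 289.6  40.6]
[139 178  17  18 231] [146.6 186.5] [[524.5 392.3  42. ]] [525.4 393.   40.8]
[175 213  18  17 236] [183.6 221.1] [[430.4 293.3  42. ]] [430.7 293.4  41.2]
[136 214  17  18 232] [144.3 222.8] [[427.  397.5  42. ]] [426.5 397.8  41.4]
sc [370 183  16  11 136] [[427.5 397.1  42. ]]
sc [339 192  16  12 146] [[431.1 293.   42. ]]
sc [383 206  17  13 155] [[525.  392.3  42. ]]
sc [352 216  16  13 162] [[527.9 288.4  42. ]]
red [418 224  16  23 207] [425.31884058 235.25603865] [[ 387.5 -354.9   26. ]] [ 388.1 -354.9   25.5]
red [119 241  17  22 172] [126.86046512 250.64534884] [[ 393.1 -355.2   26. ]] [ 394.1 -355.    26.5]
```

View pics/c1.png

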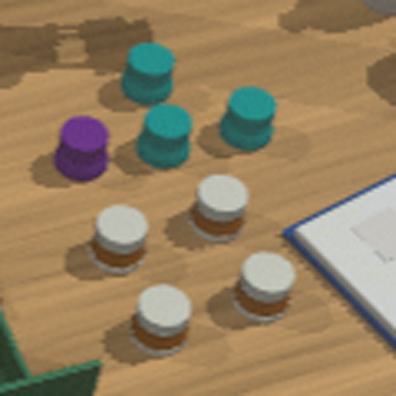

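View pics/c2.png

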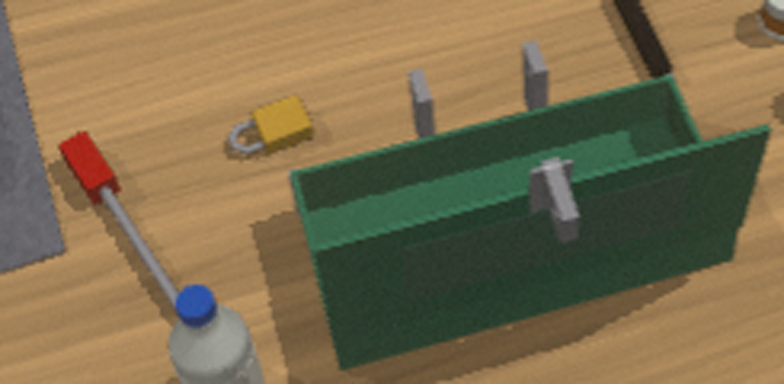

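The crop confirms four amber jars with white caps; the purple and turquoise ones are decoys. Next I'll measure the case and the rod.

```bash
python3 - <<'E'
from h import *
g=snap('top'); f=snap('scene')
P=[]
for F in(g,f):
    C=cloud(F); H=cv2.cvtColor(F['image'],cv2.COLOR_RGB2HSV)
    gr=(H[:,:,0]>60)&(H[:,:,0]<90)&(H[:,:,1]>80)
    w=(C[...,0]>420)&(C[...,0]<760)&(C[...,1]>-200)&(C[...,1]<230)
    m=gr&w&(C[...,2]>54)&(C[...,2]<66)
    p=C[m]; P.append(p)
    print(len(p),cv2.minAreaRect(p[:,:2].astype(np.float32)))
    # lid points
    q=C[gr&w&(C[...,2]>90)]
    if len(q)>50:
        c=q.mean(0); u,s,vt=np.linalg.svd(q-c); print('lid n',vt[2],c,s,'topz',np.percentile(q[:,2],[95,99,100]),'x',q[:,0].min(),q[:,0].max(),'y',q[:,1].min(),q[:,1].max())
    fl=C[gr&w&(abs(C[...,2]-5)<5)]; print('floor',cv2.minAreaRect(fl[:,:2].astype(np.float32)), fl[:,2].mean())
    st=w&(H[:,:,1]<60)&(C[...,2]>95)&(C[...,2]<118)
    n,l,s,c=cv2.connectedComponentsWithStats(st.astype(np.uint8))
    for i in range(1,n):
        if s[i,4]>8: print('eye',s[i],C[l==i].mean(0).round(1),C[l==i].min(0).round(1),C[l==i].max(0).round(1))
a=cv2.resize(g['image'][80:260,220:460],None,fx=3.2,fy=3.2,interpolation=cv2.INTER_CUBIC)
cv2.imwrite('pics/c3.png',a[:,:,::-1])
E
```

```text
741 ((568.9701538085938, -26.187973022460938), (338.1308288574219, 164.34210205078125), 88.59674072265625)
lid n [-0.99251248  0.02661461  0.11920835] [659.12918701 -42.27010247 160.20729501] [4325.14569277 1921.80644839   59.3535069 ] topz [217.89154759 220.95544824 225.68104026] x 647.0136140745319 673.9331891743514 y -197.49483382451328 136.65972281837446
floor ((580.408447265625, -25.814788818359375), (335.3299560546875, 162.39808654785156), 87.98748779296875) 4.558156449077551
eye [282 196   5  14  61] [472.6  26.1 108.9] [454.8  20.4 102.9] [488.3  30.9 113.7]
eye [320 197   6  14  68] [468.  -73.7 108.3] [451.7 -79.4  95.6] [485.2 -67.  113.6]
316 ((573.4318237304688, -27.052932739257812), (337.5546875, 168.7093963623047), 88.57719421386719)
lid n [-0.99584726  0.03048184  0.08578512] [666.65212144 -72.78635548 188.37168443] [2662.87376968 1213.65705379   50.73736367] topz [221.10887173 223.14554455 251.99346512] x 653.8767116274252 677.5084722175027 y -198.71584957075052 136.75716835240718
floor ((570.9288330078125, -26.752105712890625), (326.6177673339844, 160.90342712402344), 87.88489532470703) 5.431302104003077
eye [264 213   7  13  63] [477.1  26.3 106.9] [456.4  21.1  95.2] [492.7  33.1 115.6]
eye [228 222   7  14  61] [474.  -73.8 107.3] [453.3 -78.4  95.6] [491.1 -66.9 113.9]
eye [277 268  36  12  75] [664.1  32.2 109.2] [661.  -12.5  98.3] [667.7  79.5 117.9]
eye [242 279  34  11  66] [661.3 -63.2 109.4] [ 657.8 -101.6  101.4] [664.  -17.4 117.8]
eye [227 288  13   6  28] [ 659.6 -122.9  110.6] [ 658.2 -138.1  100.3] [ 660.9 -108.8  117.9]
```

View pics/c3.png

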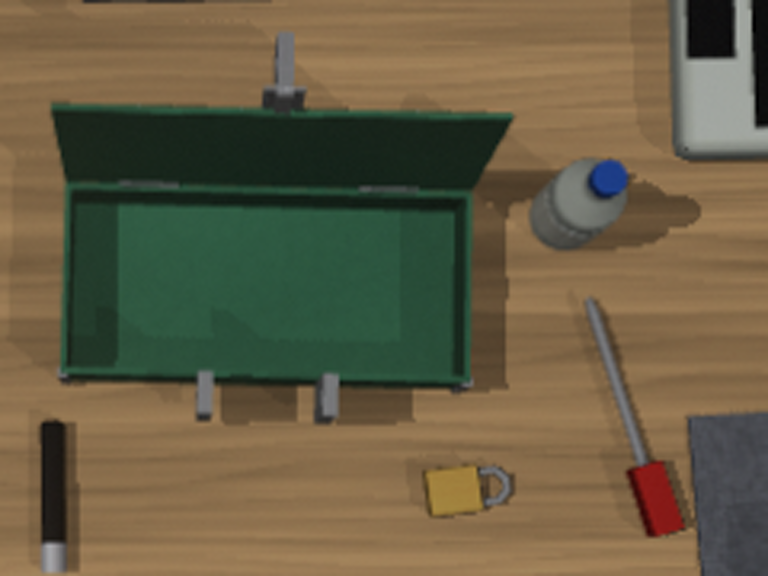

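>>> {"fn": "servo_tool", "kwargs": {"motion": [35, -19.8, 0, 0, 0, 0.0286, 100, 35, -19.8, 0, 0, 0, 0.0286, 100, 35, -19.8, 0, 0, 0, 0.0286, 100, 35, -19.8, 0, 0, 0, 0.0286, 100, 35, -19.8, 0, 0, 0, 0.0286, 100, 35, -19.8, 0, 0, 0, 0.0286, 100, 35, -19.8, 0, 0, 0, 0.0286, 100, 35, -19.8, 0, 0, 0, 0.0286, 100, 0, 0, 0, 0, 0, 0, 100, 0, 0, 0, 0, 0, 0, 100], "newtons": 15}}

```text
time_s: 1.23
ee_pos: [428.7, 396.3, 232.7]
ee_rot: [-180.0, -0.0, 88.0]
force: [-0.6, 0.5, -0.8]
gripper_width: 91.1
```

```bash
cat > jars.py <<'E'
from h import *
def jars(F,vmin=130):
    H=cv2.cvtColor(F['image'],cv2.COLOR_RGB2HSV)
    C=cloud(F)
    m=((H[:,:,1]<70)&(H[:,:,2]>vmin)&(C[...,2]>33)&(C[...,2]<50)&(C[...,0]>300)&(C[...,0]<620)&(C[...,1]>170)&(C[...,1]<470)).astype(np.uint8)
    n,l,s,c=cv2.connectedComponentsWithStats(m)
    return [(onplane(F,c[i],42)[0].round(1),int(s[i,4])) for i in range(1,n) if s[i,4]>80]
if __name__=='__main__':
    for n in('top','scene','wrist'):
        F=snap(n,'j_%s_%d.png'%(n,sensors.state()['time_s']*100)); print(n,jars(F))
    st=sensors.state();print(st['ee_pos'],st['ee_rot'],st['force'],st['time_s'],st['gripper_width'])
E
python3 jars.py; ls pics
```

```text
top [(array([523.7, 392.2,  42. ]), 223), (array([526.4, 287.8,  42. ]), 214)]
scene [(array([427.6, 396.2,  42. ]), 133), (array([431.2, 293.2,  42. ]), 138), (array([525.3, 390.8,  42. ]), 154), (array([529. , 288.3,  42. ]), 163)]
wrist [(array([427.5, 397.5,  42. ]), 1456), (array([431. , 293.9,  42. ]), 1427), (array([518.2, 393.1,  42. ]), 831), (array([519.9, 308. ,  42. ]), 145)]
[426.15033175 397.995428   232.9311045 ] [-1.79961565e+02 -9.38210509e-03  8.83297898e+01] [ 0.2207482  -0.11710235 -0.75390476] 1.3833 90.97976347215373
c1.png
c2.png
c3.png
j_scene_128.png
j_top_123.png
j_wrist_133.png
scene0.png
top0.png
wrist0.png
```

>>> {"fn": "servo_tool", "kwargs": {"motion": [0, 0, -38, 0, 0, 0, 100, 0, 0, -38, 0, 0, 0, 100, 0, 0, -38, 0, 0, 0, 100, 0, 0, -38, 0, 0, 0, 100, 0, 0, -30, 0, 0, 0, 100, 0, 0, -15, 0, 0, 0, 100, 0, 0, -10, 0, 0, 0, 100, 0, 0, 0, 0, 0, 0, 0, 0, 0, 0, 0, 0, 0, 0, 0, 0, 0, 0, 0, 0, 0], "newtons": 15}}

```text
time_s: 2.22
ee_pos: [427.6, 398.7, 27.5]
ee_rot: [179.9, -0.1, 88.3]
force: [-0.1, -0.5, -0.9]
gripper_width: 74.3
```

>>> {"fn": "servo_tool", "kwargs": {"motion": [0, 0, 0, 0, 0, 0, 0, 0, 0, 0, 0, 0, 0, 0, 0, 0, 0, 0, 0, 0, 0]}}

```text
time_s: 2.47
ee_pos: [427.6, 397.8, 27.0]
ee_rot: [179.9, -0.1, 88.3]
force: [-0.5, -0.6, -0.1]
gripper_width: 54.3
```

>>> {"fn": "servo_tool", "kwargs": {"motion": [0, 0, 0, 0, 0, 0, 0, 0, 0, 0, 0, 0, 0, 0, 0, 0, 10, 0, 0, 0, 0, 0, 0, 38, 0, 0, 0, 0, 0, 0, 38, 0, 0, 0, 0, 0, 0, 38, 0, 0, 0, 0, 9, -38, 0, 0, 0, 0, 0, 9, -38, 0, 0, 0, 0, 0, 9, -38, 0, 0, 0, 0, 0, 9, -38, 0, 0, 0, 0, 0]}}

```text
time_s: 3.3
ee_pos: [462.8, 243.8, 150.5]
ee_rot: [180.0, 0.0, 88.3]
force: [1.0, -0.6, -2.2]
gripper_width: 50.1
```

>>> {"fn": "servo_tool", "kwargs": {"motion": [9, -38, 0, 0, 0, 0, 0, 9, -38, 0, 0, 0, 0, 0, 9, -38, 0, 0, 0, 0, 0, 9, -38, 0, 0, 0, 0, 0, 9, -38, 0, 0, 0, 0, 0, 9, -38, 0, 0, 0, 0, 0, 9, -38, 0, 0, 0, 0, 0, 9, -38, 0, 0, 0, 0, 0, 9, -38, 0, 0, 0, 0, 0, 1.4, -31.5, 0, 0, 0, 0, 0]}}

```text
time_s: 4.13
ee_pos: [546.4, -130.9, 150.3]
ee_rot: [179.9, 0.0, 88.2]
force: [1.2, -0.3, -1.1]
gripper_width: 50.3
```

```bash
python3 - <<'E'
from h import *
print(sensors.state()['gripper_width'])
f=snap('scene','s1.png'); w=snap('wrist','w1.png');st=sensors.state();print(st['ee_pos'],st['force'])
E
```

```text
50.25698201011489
[ 545.67920498 -132.50989988  150.04793406] [-0.70830993 -0.30040118 -1.13303636]
```

View pics/s1.png

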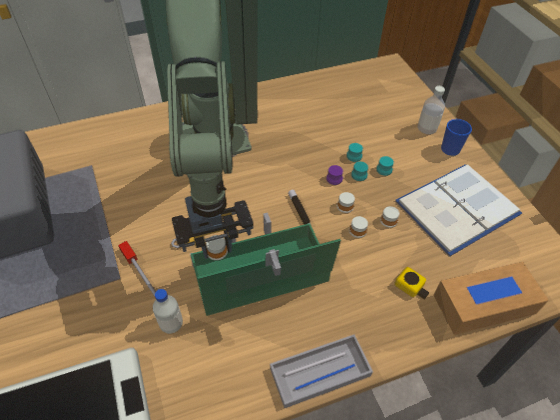

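View pics/w1.png

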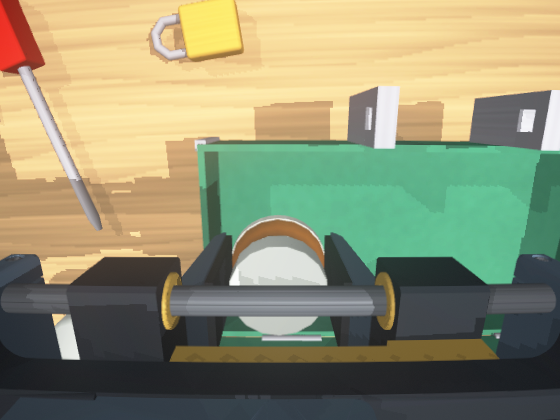

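```bash
python3 - <<'E'
from h import *
F=snap('wrist'); C=cloud(F); H=cv2.cvtColor(F['image'],cv2.COLOR_RGB2HSV)
for uv in [(207,146),(330,146),(500,148),(205,250),(360,120),(386,91),(370,148),(396,148),(500,90),(30,60),(100,225)]:
    print(uv,C[uv[1],uv[0]].round(1), onplane(F,uv,60)[0].round(1))
st=(C[...,2]>102)&(C[...,2]<114)&(C[...,0]<500)&(C[...,0]>430)
n,l,s,c=cv2.connectedComponentsWithStats(st.astype(np.uint8))
for i in range(1,n):
    if s[i,4]>30: print('eye',s[i],C[l==i].mean(0).round(1),C[l==i].min(0).round(1),C[l==i].max(0).round(1))
gr=(H[:,:,0]>60)&(H[:,:,0]<90)&(H[:,:,1]>80)
rim=gr&(C[...,2]>57)&(C[...,2]<63)
p=C[rim]; fr=p[(p[:,0]<520)]; print(len(p),len(fr), p.min(0),p.max(0))
print(np.polyfit(fr[:,1],fr[:,0],1), np.polyfit(fr[:,1],fr[:,0],1)@[-26.7,1])
sd=p[(p[:,0]>510)&(p[:,1]<-180)]; print(len(sd),sd.mean(0),sd.min(0),sd.max(0))
E
```

```text
(207, 146) [ 485.7 -181.9   60.5] [ 485.7 -182.    60. ]
(330, 146) [488.9 -93.5  60.4] [488.9 -93.5  60. ]
(500, 148) [493.8  32.9  59. ] [493.7  32.2  60. ]
(205, 250) [ 527.5 -166.3  157.6] [ 565.6 -190.9   60. ]
(360, 120) [471.4 -78.2  85.1] [471.4 -72.3  60. ]
(386, 91) [456.1 -69.7 108.6] [452.3 -54.5  60. ]
(370, 148) [487.1 -77.9 109.6] [491.2 -64.5  60. ]
(396, 148) [491.8 -45.6  60.1] [491.8 -45.6  60. ]
(500, 90) [4.486e+02 6.590e+01 2.000e-01] [453.   27.1  60. ]
(30, 60) [ 410.9 -335.5   12.5] [ 420.8 -301.8   60. ]
(100, 225) [ 5.601e+02 -3.064e+02 -1.000e-01] [ 542.4 -271.3   60. ]
eye [ 365   88   28   62 1491] [470.7 -73.7 108.8] [454.  -79.9 102. ] [488.1 -66.  111.4]
eye [ 525   91   35   61 1637] [474.3  25.  108.1] [457.   19.2 102. ] [491.5  33.5 111.4]
3509 2466 [ 485.97910035 -195.57063366   57.03441589] [654.34771007  80.33900051  62.97478906]
[3.58833015e-03 4.93468627e+02] 493.3728183339592
465 [ 546.25940091 -191.39680724   60.30689871] [ 510.05079772 -195.57063366   57.66715916] [ 646.39547047 -180.25649823   62.5177025 ]
```

>>> {"fn": "servo_tool", "kwargs": {"motion": [0, -7, 0, 0, 0, 0, 0, 0, 0, -30, 0, 0, 0, 0, 0, 0, -30, 0, 0, 0, 0, 0, 0, -25, 0, 0, 0, 0, 0, 0, -15, 0, 0, 0, 0, 0, 0, -8, 0, 0, 0, 0, 0, 0, -5, 0, 0, 0, 0, 0, 0, -3, 0, 0, 0, 0, 0, 0, -2, 0, 0, 0, 0, 0, 0, -0.7, 0, 0, 0, 0]}}

```text
time_s: 5.12
ee_pos: [546.2, -135.0, 32.0]
ee_rot: [179.9, 0.0, 88.3]
force: [-0.3, 0.2, -1.4]
gripper_width: 50.2
```

>>> {"fn": "servo_tool", "kwargs": {"motion": [0, 0, 0, 0, 0, 0, 0, 0, 0, 0, 0, 0, 0, 0]}}

```text
time_s: 5.28
ee_pos: [546.0, -135.1, 32.0]
ee_rot: [179.9, 0.0, 88.3]
force: [0.4, -0.6, -1.0]
gripper_width: 50.2
```

>>> {"fn": "servo_tool", "kwargs": {"motion": [0, 0, -0.5, 0, 0, 0, 0, 0, 0, 0, 0, 0, 0, 0, 0, 0, 0, 0, 0, 0, 0]}}

```text
time_s: 5.53
ee_pos: [546.0, -135.2, 31.8]
ee_rot: [179.9, 0.0, 88.3]
force: [-0.6, 0.2, 5.8]
gripper_width: 50.7
```

>>> {"fn": "servo_tool", "kwargs": {"motion": [0, 0, -0.5, 0, 0, 0, 0, 0, 0, 0, 0, 0, 0, 0, 0, 0, 0, 0, 0, 0, 0]}}

```text
time_s: 5.78
ee_pos: [546.0, -135.2, 31.7]
ee_rot: [179.9, 0.0, 88.3]
force: [-2.0, 0.9, 8.9]
gripper_width: 50.2
```

>>> {"fn": "servo_tool", "kwargs": {"motion": [0, 0, 0, 0, 0, 0, 66, 0, 0, 0, 0, 0, 0, 66, 0, 0, 0, 0, 0, 0, 66, 0, 0, 10, 0, 0, 0, 66, 0, 0, 35, 0, 0, 0, 66, 0, 0, 37, 0, 0, 0, 100, 0, 0, 38, 0, 0, 0, 100, -1.8, 40, 0, 0, 0, 0, 100, -1.8, 40, 0, 0, 0, 0, 100, -1.8, 40, 0, 0, 0, 0, 100]}}

```text
time_s: 6.62
ee_pos: [540.4, -14.3, 151.9]
ee_rot: [179.9, -0.0, 88.1]
force: [1.7, 0.3, -0.6]
gripper_width: 89.5
```

>>> {"fn": "servo_tool", "kwargs": {"motion": [-1.8, 40, 0, 0, 0, 0, 100, -1.8, 40, 0, 0, 0, 0, 100, -1.8, 40, 0, 0, 0, 0, 100, -1.8, 40, 0, 0, 0, 0, 100, -1.8, 40, 0, 0, 0, 0, 100, -1.8, 40, 0, 0, 0, 0, 100, -1.8, 40, 0, 0, 0, 0, 100, -1.8, 23.7, 0, 0, 0, 0, 100, 0, 0, 0, 0, 0, 0, 100]}}

```text
time_s: 7.37
ee_pos: [525.4, 293.5, 150.7]
ee_rot: [179.9, -0.2, 88.5]
force: [-0.1, -0.6, -0.7]
gripper_width: 91.4
```

```bash
python3 jars.py; ls pics
```

```text
top []
scene [(array([525.3, 390.7,  42. ]), 154), (array([528.7, 288.6,  42. ]), 161)]
wrist [(array([431.9, 293.4,  42. ]), 3077), (array([525.2, 392.2,  42. ]), 2346), (array([527.5, 288.9,  42. ]), 2397)]
[525.51114094 288.25317102 150.3737679 ] [-1.79984513e+02  4.20704868e-02  8.83180767e+01] [ 0.35835147 -0.90669516  0.13999433] 7.5167 91.1853659765567
c1.png
c2.png
c3.png
j_scene_128.png
j_scene_741.png
j_top_123.png
j_top_736.png
j_wrist_133.png
j_wrist_746.png
s1.png
scene0.png
top0.png
w1.png
wrist0.png
```

>>> {"fn": "servo_tool", "kwargs": {"motion": [2, 0, -38, 0, 0, 0, 100, 0, 0, -38, 0, 0, 0, 100, 0, 0, -28, 0, 0, 0, 100, 0, 0, -14, 0, 0, 0, 100, 0, 0, -6.3, 0, 0, 0, 0, 0, 0, 0, 0, 0, 0, 0, 0, 0, 0, 0, 0, 0, 0, 0, 0, 0, 0, 0, 0, 0, 0, 0, 0, 0, 0, 0, 0, 0, 0, 0, 0, 0, 0, 0]}}

```text
time_s: 8.35
ee_pos: [528.5, 288.9, 27.3]
ee_rot: [179.9, -0.1, 88.3]
force: [0.2, -0.4, 0.2]
gripper_width: 54.0
```

>>> {"fn": "servo_tool", "kwargs": {"motion": [0, 0, 0, 0, 0, 0, 0, 0, 0, 0, 0, 0, 0, 0, 0, 0, 0, 0, 0, 0, 0, 0, 0, 0, 0, 0, 0, 0]}}

```text
time_s: 8.68
ee_pos: [528.4, 289.0, 27.1]
ee_rot: [179.9, -0.1, 88.3]
force: [-0.5, -0.5, 7.1]
gripper_width: 50.3
```

>>> {"fn": "servo_tool", "kwargs": {"motion": [0, 0, 10, 0, 0, 0, 0, 0, 0, 38, 0, 0, 0, 0, 0, 0, 38, 0, 0, 0, 0, 0, 0, 38, 0, 0, 0, 0, 7.1, -39.2, 0, 0, 0, 0, 0, 7.1, -39.2, 0, 0, 0, 0, 0, 7.1, -39.2, 0, 0, 0, 0, 0, 7.1, -39.2, 0, 0, 0, 0, 0, 7.1, -39.2, 0, 0, 0, 0, 0, 7.1, -39.2, 0, 0, 0, 0, 0]}}

```text
time_s: 9.52
ee_pos: [569.9, 51.7, 150.2]
ee_rot: [-180.0, -0.0, 88.3]
force: [1.6, -0.7, -1.1]
gripper_width: 50.3
```

>>> {"fn": "servo_tool", "kwargs": {"motion": [7.1, -39.2, 0, 0, 0, 0, 0, 7.1, -39.2, 0, 0, 0, 0, 0, 7.1, -39.2, 0, 0, 0, 0, 0, 0, 0, -30, 0, 0, 0, 0, 0, 0, -30, 0, 0, 0, 0, 0, 0, -25, 0, 0, 0, 0, 0, 0, -15, 0, 0, 0, 0, 0, 0, -8, 0, 0, 0, 0, 0, 0, -5, 0, 0, 0, 0, 0, 0, -3, 0, 0, 0, 0]}}

```text
time_s: 10.35
ee_pos: [591.9, -64.0, 34.0]
ee_rot: [180.0, -0.0, 88.3]
force: [-0.4, -0.8, -1.1]
gripper_width: 50.5
```

>>> {"fn": "servo_tool", "kwargs": {"motion": [0, 0, -1.5, 0, 0, 0, 0, 0, 0, -0.7, 0, 0, 0, 0, 0, 0, -0.5, 0, 0, 0, 0, 0, 0, 0, 0, 0, 0, 0]}}

```text
time_s: 10.68
ee_pos: [592.3, -64.1, 32.2]
ee_rot: [179.9, 0.0, 88.3]
force: [-0.4, 1.0, 0.1]
gripper_width: 50.1
```

>>> {"fn": "servo_tool", "kwargs": {"motion": [0, 0, -0.4, 0, 0, 0, 0, 0, 0, 0, 0, 0, 0, 0]}}

```text
time_s: 10.85
ee_pos: [592.3, -64.1, 32.1]
ee_rot: [179.9, -0.0, 88.3]
force: [-0.8, 0.1, 5.2]
gripper_width: 50.2
```

```bash
python3 - <<'E'
from h import *
snap('scene','s2.png'); w=snap('wrist','w2.png')
E
```

```text
(no output)
```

View pics/w2.png

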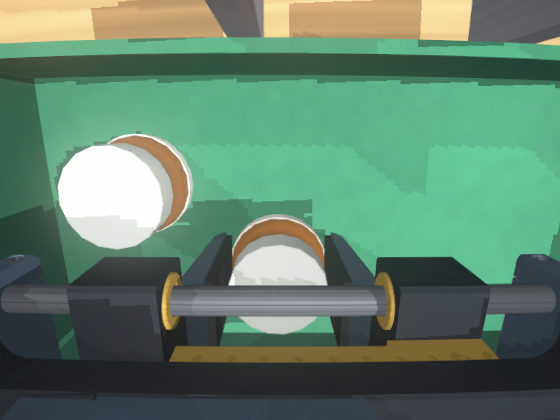

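View pics/s2.png

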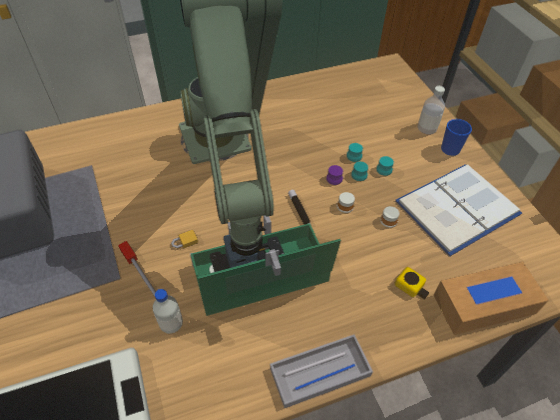

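>>> {"fn": "servo_tool", "kwargs": {"motion": [0, 0, 0, 0, 0, 0, 66, 0, 0, 0, 0, 0, 0, 66, 0, 0, 0, 0, 0, 0, 66, 0, 0, 10, 0, 0, 0, 66, 0, 0, 35, 0, 0, 0, 66, 0, 0, 37, 0, 0, 0, 100, 0, 0, 37, 0, 0, 0, 100, -5.6, 38, 0, 0, 0, 0, 100, -5.6, 38, 0, 0, 0, 0, 100, -5.6, 38, 0, 0, 0, 0, 100]}}

```text
time_s: 11.78
ee_pos: [575.0, 50.6, 151.5]
ee_rot: [179.9, -0.0, 88.2]
force: [0.6, -1.1, 0.4]
gripper_width: 89.7
```

>>> {"fn": "servo_tool", "kwargs": {"motion": [-5.6, 38, 0, 0, 0, 0, 100, -5.6, 38, 0, 0, 0, 0, 100, -5.6, 38, 0, 0, 0, 0, 100, -5.6, 38, 0, 0, 0, 0, 100, -5.6, 38, 0, 0, 0, 0, 100, -5.6, 38, 0, 0, 0, 0, 100, -5.6, 38, 0, 0, 0, 0, 100, -5.6, 38, 0, 0, 0, 0, 100, -5.6, 38, 0, 0, 0, 0, 100, 0, 0, 0, 0, 0, 0, 100]}}

```text
time_s: 12.62
ee_pos: [523.1, 398.6, 150.3]
ee_rot: [180.0, -0.3, 88.6]
force: [-0.2, 0.7, -0.7]
gripper_width: 91.6
```

```bash
python3 jars.py
```

```text
top [(array([430.1, 292.6,  42. ]), 224)]
scene [(array([432. , 292.8,  42. ]), 148), (array([525. , 391.1,  42. ]), 150)]
wrist [(array([431.7, 294.9,  42. ]), 3087), (array([524.6, 392.6,  42. ]), 2407)]
[524.1549495  391.70376578 149.93194729] [-1.79989649e+02  4.99131282e-02  8.83451537e+01] [-0.43866238 -0.30708864  1.27181127] 12.7667 91.42967191254425
```

>>> {"fn": "servo_tool", "kwargs": {"motion": [0, 0, -38, 0, 0, 0, 100, 0, 0, -38, 0, 0, 0, 100, 0, 0, -28, 0, 0, 0, 100, 0, 0, -14, 0, 0, 0, 100, 0, 0, -5.9, 0, 0, 0, 0, 0, 0, 0, 0, 0, 0, 0, 0, 0, 0, 0, 0, 0, 0, 0, 0, 0, 0, 0, 0, 0, 0, 0, 0, 0, 0, 0, 0, 0, 0, 0, 0, 0, 0, 0]}}

```text
time_s: 13.6
ee_pos: [525.1, 392.2, 27.4]
ee_rot: [179.9, -0.1, 88.3]
force: [1.0, 0.1, -0.0]
gripper_width: 53.8
```

>>> {"fn": "servo_tool", "kwargs": {"motion": [0, 0, 0, 0, 0, 0, 0, 0, 0, 0, 0, 0, 0, 0, 0, 0, 0, 0, 0, 0, 0, 0, 0, 0, 0, 0, 0, 0]}}

```text
time_s: 13.93
ee_pos: [525.0, 392.3, 27.2]
ee_rot: [179.9, -0.1, 88.3]
force: [-0.6, -1.8, 5.2]
gripper_width: 50.3
```

>>> {"fn": "servo_tool", "kwargs": {"motion": [0, 0, 10, 0, 0, 0, 0, 0, 0, 38, 0, 0, 0, 0, 0, 0, 38, 0, 0, 0, 0, 0, 0, 38, 0, 0, 0, 0, 2.6, -38, 0, 0, 0, 0, 0, 2.6, -38, 0, 0, 0, 0, 0, 2.6, -38, 0, 0, 0, 0, 0, 2.6, -38, 0, 0, 0, 0, 0, 2.6, -38, 0, 0, 0, 0, 0, 2.6, -38, 0, 0, 0, 0, 0]}}

```text
time_s: 14.77
ee_pos: [539.4, 162.1, 150.2]
ee_rot: [-180.0, 0.0, 88.3]
force: [0.2, -0.3, -1.0]
gripper_width: 50.2
```

>>> {"fn": "servo_tool", "kwargs": {"motion": [2.6, -38, 0, 0, 0, 0, 0, 2.6, -38, 0, 0, 0, 0, 0, 2.6, -38, 0, 0, 0, 0, 0, 2.6, -38, 0, 0, 0, 0, 0, 0, 0, -30, 0, 0, 0, 0, 0, 0, -30, 0, 0, 0, 0, 0, 0, -25, 0, 0, 0, 0, 0, 0, -15, 0, 0, 0, 0, 0, 0, -8, 0, 0, 0, 0, 0, 0, -5, 0, 0, 0, 0]}}

```text
time_s: 15.6
ee_pos: [549.9, 11.9, 36.1]
ee_rot: [-179.9, -0.0, 88.3]
force: [-0.0, 0.1, -1.4]
gripper_width: 50.4
```

>>> {"fn": "servo_tool", "kwargs": {"motion": [0, 0, -3, 0, 0, 0, 0, 0, 0, -1.5, 0, 0, 0, 0, 0, 0, -0.7, 0, 0, 0, 0, 0, 0, -0.5, 0, 0, 0, 0, 0, 0, -0.3, 0, 0, 0, 0, 0, 0, 0, 0, 0, 0, 0]}}

```text
time_s: 16.1
ee_pos: [551.1, 12.0, 32.2]
ee_rot: [179.9, -0.0, 88.3]
force: [-1.0, 0.1, 5.2]
gripper_width: 50.4
```

>>> {"fn": "servo_tool", "kwargs": {"motion": [0, 0, 0, 0, 0, 0, 66, 0, 0, 0, 0, 0, 0, 66, 0, 0, 0, 0, 0, 0, 66, 0, 0, 10, 0, 0, 0, 66, 0, 0, 35, 0, 0, 0, 66, 0, 0, 37, 0, 0, 0, 100, 0, 0, 37, 0, 0, 0, 100, 0, 38, 0, 0, 0, 0, 100, -17, 35, 0, 0, 0, 0, 100, -17, 35, 0, 0, 0, 0, 100]}}

```text
time_s: 16.93
ee_pos: [517.0, 120.8, 151.5]
ee_rot: [179.8, -0.1, 88.2]
force: [-0.1, 0.3, -0.9]
gripper_width: 89.8
```

>>> {"fn": "servo_tool", "kwargs": {"motion": [-17, 35, 0, 0, 0, 0, 100, -17, 35, 0, 0, 0, 0, 100, -17, 35, 0, 0, 0, 0, 100, -17, 35, 0, 0, 0, 0, 100, -17, 33.8, 0, 0, 0, 0, 100, 0, 0, 0, 0, 0, 0, 100, 0, 0, 0, 0, 0, 0, 100]}}

```text
time_s: 17.52
ee_pos: [430.6, 295.2, 150.5]
ee_rot: [180.0, -0.0, 88.5]
force: [-0.6, 0.5, 0.6]
gripper_width: 91.3
```

```bash
python3 jars.py
```

```text
top []
scene [(array([431.9, 293.6,  42. ]), 143)]
wrist [(array([430.3, 293.2,  42. ]), 2453)]
[431.86493486 292.81099257 150.2087263 ] [1.79985678e+02 1.22063147e-02 8.82302517e+01] [-0.23076808 -0.21849102 -0.72371383] 17.6667 90.95891339965192
```

>>> {"fn": "servo_tool", "kwargs": {"motion": [-0.5, 0, -38, 0, 0, 0, 100, 0, 0, -38, 0, 0, 0, 100, 0, 0, -28, 0, 0, 0, 100, 0, 0, -14, 0, 0, 0, 100, 0, 0, -6, 0, 0, 0, 0, 0, 0, 0, 0, 0, 0, 0, 0, 0, 0, 0, 0, 0, 0, 0, 0, 0, 0, 0, 0, 0, 0, 0, 0, 0, 0, 0, 0, 0, 0, 0, 0, 0, 0, 0]}}

```text
time_s: 18.5
ee_pos: [431.6, 294.0, 27.1]
ee_rot: [179.9, -0.1, 88.3]
force: [-0.6, -0.8, 0.6]
gripper_width: 54.1
```

>>> {"fn": "servo_tool", "kwargs": {"motion": [0, 0, 0, 0, 0, 0, 0, 0, 0, 0, 0, 0, 0, 0, 0, 0, 0, 0, 0, 0, 0, 0, 0, 0, 0, 0, 0, 0]}}

```text
time_s: 18.83
ee_pos: [431.5, 293.9, 26.9]
ee_rot: [179.9, -0.0, 88.3]
force: [-0.7, -1.1, 6.4]
gripper_width: 50.2
```

>>> {"fn": "servo_tool", "kwargs": {"motion": [0, 0, 10, 0, 0, 0, 0, 0, 0, 38, 0, 0, 0, 0, 0, 0, 38, 0, 0, 0, 0, 0, 0, 38, 0, 0, 0, 0, 22.7, -29.9, 0, 0, 0, 0, 0, 22.7, -29.9, 0, 0, 0, 0, 0, 22.7, -29.9, 0, 0, 0, 0, 0, 22.7, -29.9, 0, 0, 0, 0, 0, 22.7, -29.9, 0, 0, 0, 0, 0, 22.7, -29.9, 0, 0, 0, 0, 0]}}

```text
time_s: 19.67
ee_pos: [567.5, 112.8, 150.4]
ee_rot: [-180.0, -0.0, 88.3]
force: [2.4, 0.0, -1.1]
gripper_width: 50.6
```

>>> {"fn": "servo_tool", "kwargs": {"motion": [22.7, -29.9, 0, 0, 0, 0, 0, 0, 0, -30, 0, 0, 0, 0, 0, 0, -30, 0, 0, 0, 0, 0, 0, -25, 0, 0, 0, 0, 0, 0, -15, 0, 0, 0, 0, 0, 0, -8, 0, 0, 0, 0, 0, 0, -5, 0, 0, 0, 0, 0, 0, -3, 0, 0, 0, 0, 0, 0, -1.5, 0, 0, 0, 0, 0, 0, -0.7, 0, 0, 0, 0]}}

```text
time_s: 20.5
ee_pos: [590.5, 84.6, 32.6]
ee_rot: [179.9, -0.0, 88.3]
force: [-0.2, 0.3, -0.7]
gripper_width: 50.3
```

>>> {"fn": "servo_tool", "kwargs": {"motion": [0, 0, -0.5, 0, 0, 0, 0, 0, 0, -0.3, 0, 0, 0, 0, 0, 0, 0, 0, 0, 0, 0]}}

```text
time_s: 20.75
ee_pos: [590.4, 84.5, 32.0]
ee_rot: [179.9, -0.0, 88.3]
force: [-0.2, -0.4, 2.8]
gripper_width: 50.2
```

>>> {"fn": "servo_tool", "kwargs": {"motion": [0, 0, 0, 0, 0, 0, 66, 0, 0, 0, 0, 0, 0, 66, 0, 0, 0, 0, 0, 0, 66, 0, 0, 10, 0, 0, 0, 66, 0, 0, 35, 0, 0, 0, 66, 0, 0, 37, 0, 0, 0, 66, 0, 0, 38, 0, 0, 0, 66, -10, 0, 40, 0, 0, 0, 0, -20, 0, 36, 0, 0, 0, 0, -30, 0, 24, 0, 0, 0, 0]}}

```text
time_s: 21.58
ee_pos: [531.8, 84.5, 255.4]
ee_rot: [179.6, -0.1, 88.3]
force: [1.4, 1.5, 0.4]
gripper_width: 42.7
```

>>> {"fn": "servo_tool", "kwargs": {"motion": [0, 0, 0, 0, 0, 0, 0, 0, 0, 0, 0, 0, 0, 0]}}

```text
time_s: 21.75
ee_pos: [529.6, 84.4, 253.6]
ee_rot: [179.7, -0.0, 88.3]
force: [1.0, -0.5, -1.6]
gripper_width: 29.6
```

```bash
python3 - <<'E'
from h import *
st=sensors.state();print(st['ee_pos'],st['qpos'].round(1),st['force'])
f=snap('scene','s3.png'); snap('top','t3.png'); w=snap('wrist','w3.png')
C=cloud(f);H=cv2.cvtColor(f['image'],cv2.COLOR_RGB2HSV)
gr=(H[:,:,0]>60)&(H[:,:,0]<90)&(H[:,:,1]>80)
for lo,hi in((80,100),(120,140),(160,180),(205,215)):
    p=C[gr&(C[...,0]>600)&(C[...,0]<720)&(C[...,2]>lo)&(C[...,2]<hi)&(abs(C[...,1])<210)]
    print(lo,np.polyfit(p[:,1],p[:,0],1)@[-27,1] if len(p)>20 else 0,p[:,1].min(),p[:,1].max())
E
```

```text
[529.62874368  84.44555854 253.59534941] [  7.8  13.9  92.8   0.   73.  -80.5] [ 0.95437863 -0.54546373 -1.62181504]
80 658.8404183005598 -198.21036643852347 72.20796324370099
120 662.5832446868852 -198.09060991436442 89.34506799773254
160 666.134805994781 -198.75490034937482 -141.4860444531161
205 671.0615105716738 -198.78864115637586 71.75412079459039
```

View pics/w3.png

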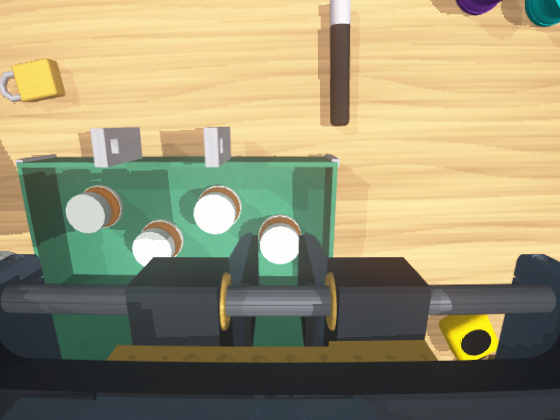

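View pics/s3.png

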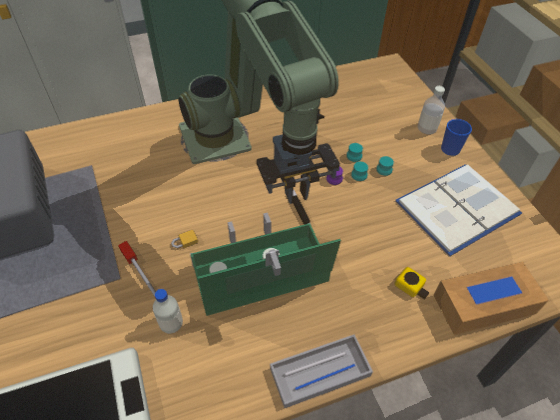

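All four jars stand in the case, at (85,212), (155,247), (217,212) and (280,240) in the wrist view. Next I'll go behind the lid with closed fingers.

>>> {"fn": "servo_tool", "kwargs": {"motion": [0, 0, 20, 0, 0, 0, 0, 32.5, 0.6, 0, 0, 0, 0, 0, 32.5, 0.6, 0, 0, 0, 0, 0, 32.5, 0.6, 0, 0, 0, 0, 0, 32.5, 0.6, 0, 0, 0, 0, 0, 32.5, 0.6, 0, 0, 0, 0, 0, 32.5, 0.6, 0, 0, 0, 0, 0, 0, 0, 0, 0, 0, 0, 0, 0, 0, 0, 0, 0, 0, 0]}}

```text
time_s: 22.65
ee_pos: [726.0, 87.7, 266.3]
ee_rot: [-179.7, 0.0, 88.3]
force: [-0.3, -0.1, 0.3]
gripper_width: 0.3
```

>>> {"fn": "servo_tool", "kwargs": {"motion": [0, 0, -30, 0, 0, 0, 0, 0, 0, -30, 0, 0, 0, 0, 0, 0, -11, 0, 0, 0, 0, 0, 0, 0, 0, 0, 0, 0]}}

```text
time_s: 22.98
ee_pos: [722.1, 87.7, 195.7]
ee_rot: [-179.5, 0.1, 88.3]
force: [-0.4, -0.3, 0.4]
gripper_width: 0.6
```

```bash
python3 - <<'E'
from h import *
st=sensors.state();print(st['ee_pos'],st['qpos'].round(1),st['force'])
f=snap('scene','s4.png')
a=cv2.resize(f['image'][120:340,150:400],None,fx=3,fy=2.7); cv2.imwrite('pics/s4c.png',a[:,:,::-1])
# plan
hx,hz=651+3.9,60
for th in (1.67,1.5,1.3,1.1,.9,.7,.5,.3,.15,0):
    r=135; c,s=np.cos(th),np.sin(th)
    print(th, 'corner',(hx-r*c+6*s).round(1),(hz+r*s+6*c).round(1),'tcp x',(hx-r*c+6*s+16).round(1),'z',(hz+r*s+6*c+19).round(1))
E
```

```text
[722.08919466  87.74030032 195.70727386] [  6.   33.9  69.3   0.   77.4 -82.3] [-0.398443   -0.26685195  0.3957068 ]
1.67 corner 674.2 193.7 tcp x 690.2 z 212.7
1.5 corner 651.3 195.1 tcp x 667.3 z 214.1
1.3 corner 624.6 191.7 tcp x 640.6 z 210.7
1.1 corner 599.0 183.0 tcp x 615.0 z 202.0
0.9 corner 575.7 169.5 tcp x 591.7 z 188.5
0.7 corner 555.5 151.6 tcp x 571.5 z 170.6
0.5 corner 539.3 130.0 tcp x 555.3 z 149.0
0.3 corner 527.7 105.6 tcp x 543.7 z 124.6
0.15 corner 522.3 86.1 tcp x 538.3 z 105.1
0 corner 519.9 66.0 tcp x 535.9 z 85.0
```

View pics/s4c.png

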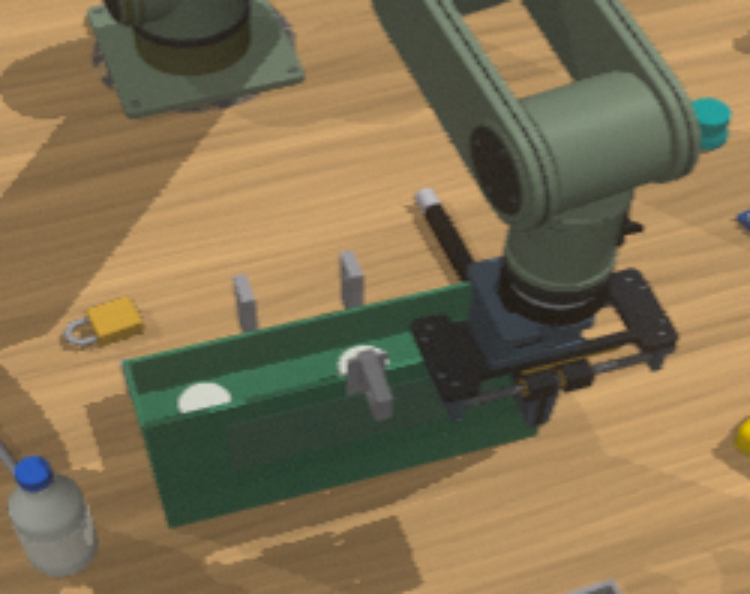

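>>> {"fn": "servo_tool", "kwargs": {"motion": [-17.4, 0, 3.5, 0, 0, 0, 0, -17.4, 0, 3.5, 0, 0, 0, 0, -11.5, 0, 2, 0, 0, 0, 0, -11.5, 0, 2, 0, 0, 0, 0, -13.3, 0, -1.5, 0, 0, 0, 0, -13.3, 0, -1.5, 0, 0, 0, 0]}}

```text
time_s: 23.53
ee_pos: [642.1, 88.6, 211.6]
ee_rot: [179.5, -0.1, 88.3]
force: [2.4, 0.7, -0.9]
gripper_width: 0.5
```

>>> {"fn": "servo_tool", "kwargs": {"motion": [-12.8, 0, -4, 0, 0, 0, 0, -12.8, 0, -4, 0, 0, 0, 0, -11.7, 0, -6.5, 0, 0, 0, 0, -11.7, 0, -6.5, 0, 0, 0, 0, -10, 0, -9, 0, 0, 0, 0, -10, 0, -9, 0, 0, 0, 0]}}

```text
time_s: 24.03
ee_pos: [572.8, 88.6, 172.2]
ee_rot: [179.6, -0.1, 88.3]
force: [1.4, 0.9, 0.0]
gripper_width: 0.3
```

```bash
python3 - <<'E'
from h import *
st=sensors.state();print(st['ee_pos'],st['qpos'].round(1),st['force'])
f=snap('scene','s5.png')
a=cv2.resize(f['image'][120:340,150:400],None,fx=3,fy=2.7); cv2.imwrite('pics/s5c.png',a[:,:,::-1])
E
```

```text
[572.79469682  88.56768467 172.18422181] [  7.6  21.   94.7   0.   63.8 -80.7] [1.38840871 0.87864    0.02556279]
```

View pics/s5c.png

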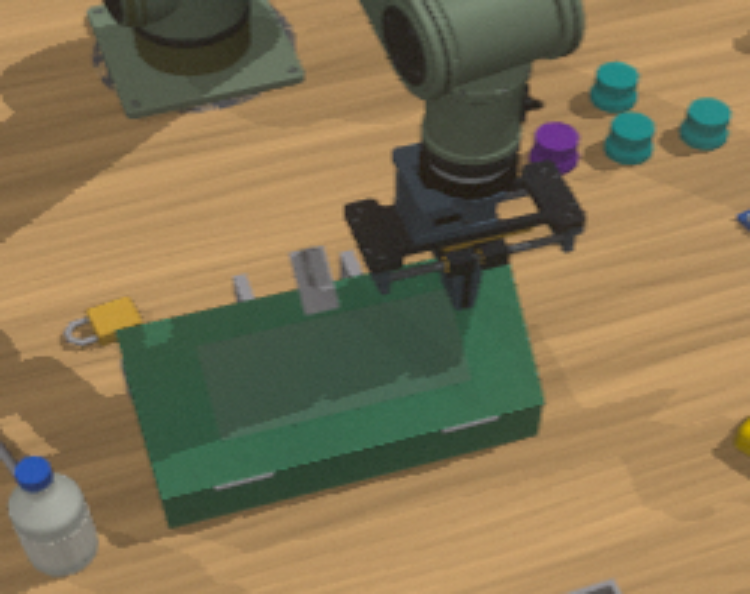

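>>> {"fn": "servo_tool", "kwargs": {"motion": [-8.2, 0, -10.5, 0, 0, 0, 0, -8.2, 0, -10.5, 0, 0, 0, 0, -5.7, 0, -12, 0, 0, 0, 0, -5.7, 0, -12, 0, 0, 0, 0, -3, 0, -10, 0, 0, 0, 0, -3, 0, -10, 0, 0, 0, 0, -1, 0, -8, 0, 0, 0, 0, -1, 0, -7, 0, 0, 0, 0, 0, 0, -3, 0, 0, 0, 0]}}

```text
time_s: 24.83
ee_pos: [536.1, 88.0, 86.1]
ee_rot: [180.0, -0.0, 88.3]
force: [0.1, -0.3, -0.6]
gripper_width: 0.8
```

>>> {"fn": "servo_tool", "kwargs": {"motion": [0, 0, -1.5, 0, 0, 0, 0, 0, 0, -1, 0, 0, 0, 0, 0, 0, 0, 0, 0, 0, 0]}}

```text
time_s: 25.08
ee_pos: [536.1, 88.0, 85.2]
ee_rot: [179.9, -0.0, 88.3]
force: [-2.1, 0.5, 9.2]
gripper_width: 0.4
```

>>> {"fn": "servo_tool", "kwargs": {"motion": [0, 0, -1, 0, 0, 0, 0, 0, 0, 0, 0, 0, 0, 0]}}

```text
time_s: 25.25
ee_pos: [536.1, 88.0, 85.2]
ee_rot: [179.9, -0.0, 88.3]
force: [-4.2, 0.1, 15.4]
gripper_width: 0.7
```

```bash
python3 - <<'E'
from h import *
st=sensors.state();print(st['ee_pos'],st['qpos'].round(1),st['force'])
E
```

```text
[536.09201514  88.02400762  85.17318057] [  8.1  23.3 105.6   0.   50.9 -80.2] [-4.22790587  0.05977576 15.44986301]
```

>>> {"fn": "servo_tool", "kwargs": {"motion": [0, 0, 40, 0, 0, -0.118, 0, 0, 0, 40, 0, 0, -0.118, 0, 0, 0, 40, 0, 0, -0.118, 0, 0, 0, 40, 0, 0, -0.118, 0, 0, 0, 40, 0, 0, -0.118, 0, -11.3, -34.8, 0, 0, 0, -0.118, 0, -11.3, -34.8, 0, 0, 0, -0.118, 0, -11.3, -34.8, 0, 0, 0, -0.118, 0, -11.3, -34.8, 0, 0, 0, -0.118, 0, -11.3, -34.8, 0, 0, 0, -0.118, 0]}}

```text
time_s: 26.08
ee_pos: [478.6, -87.5, 283.2]
ee_rot: [179.9, -0.1, 20.4]
force: [-0.5, -0.5, 0.1]
gripper_width: 0.2
```

>>> {"fn": "servo_tool", "kwargs": {"motion": [-11.3, -34.8, 0, 0, 0, -0.118, 60, -11.3, -34.8, 0, 0, 0, -0.118, 60, -11.3, -34.8, 0, 0, 0, -0.118, 60, -11.3, -34.8, 0, 0, 0, -0.118, 60, -11.3, -34.8, 0, 0, 0, -0.118, 60, -11.3, -34.8, 0, 0, 0, -0.118, 60, -11.3, -34.8, 0, 0, 0, -0.118, 60, 0, 0, 0, 0, 0, -0.118, 60, 0, 0, 0, 0, 0, -0.118, 60, 0, 0, 0, 0, 0, -0.118, 60]}}

```text
time_s: 26.92
ee_pos: [399.7, -330.8, 282.8]
ee_rot: [180.0, -0.0, -47.4]
force: [0.4, 0.1, 0.5]
gripper_width: 54.8
```

>>> {"fn": "servo_tool", "kwargs": {"motion": [0, 0, 0, 0, 0, -0.118, 60, 0, 0, 0, 0, 0, -0.118, 60, 0, 0, 0, 0, 0, -0.118, 60, 0, 0, 0, 0, 0, -0.118, 60, 0, 0, 0, 0, 0, 0, 60, 0, 0, 0, 0, 0, 0, 60]}}

```text
time_s: 27.42
ee_pos: [400.1, -329.8, 282.9]
ee_rot: [-180.0, -0.0, -73.8]
force: [-0.3, 0.0, 0.3]
gripper_width: 54.9
```

```bash
cat > rod.py <<'E'
from h import *
st=sensors.state();print(st['time_s'],st['ee_pos'],st['ee_rot'],st['qpos'].round(1),st['gripper_width'])
t=int(st['time_s']*10)
for n in('top','scene','wrist'):
    F=snap(n,'rod_%s_%d.png'%(n,t)); C=cloud(F)
    H=cv2.cvtColor(F['image'],cv2.COLOR_RGB2HSV)
    m=(((H[:,:,0]<5)|(H[:,:,0]>174))&(H[:,:,1]>150)&(H[:,:,2]>80)&(C[...,2]<60)&(C[...,1]<-150)).astype(np.uint8)
    k,l,s,c=cv2.connectedComponentsWithStats(m)
    for i in range(1,k):
        if s[i,4]>40:
            p=C[(l==i)&(abs(C[...,2]-26)<3)]
            if len(p)<20: continue
            r=cv2.minAreaRect(p[:,:2].astype(np.float32)); print(n,s[i],r,p.mean(0).round(1))
E
python3 rod.py; ls pics
```

```text
27.4167 [ 400.08199462 -329.82847387  282.86305071] [-1.79990410e+02 -3.91038942e-02 -7.38116327e+01] [-40.8  11.5  91.8  -0.   76.6  33. ] 54.93706056682339
top [418 226   8  21  49] ((384.2955627441406, -344.9581298828125), (54.064308166503906, 5.085397720336914), 16.93088722229004) [ 383.1 -345.3   25.6]
scene [119 241  18  21 178] ((391.6432800292969, -355.477294921875), (61.69179153442383, 24.764209747314453), 16.597787857055664) [ 390.6 -355.4   26.1]
wrist [285 175  20  46 889] ((390.1772155761719, -355.2385559082031), (58.70267868041992, 24.185958862304688), 16.514863967895508) [ 390.8 -354.7   26.1]
c1.png
c2.png
c3.png
j_scene_1266.png
j_scene_128.png
j_scene_1756.png
j_scene_741.png
j_top_123.png
j_top_1261.png
j_top_1751.png
j_top_736.png
j_wrist_1271.png
j_wrist_133.png
j_wrist_1761.png
j_wrist_746.png
rod_scene_274.png
rod_top_274.png
rod_wrist_274.png
s1.png
s2.png
s3.png
s4.png
s4c.png
s5.png
s5c.png
scene0.png
t3.png
top0.png
w1.png
w2.png
w3.png
wrist0.png
```

View pics/rod_wrist_274.png

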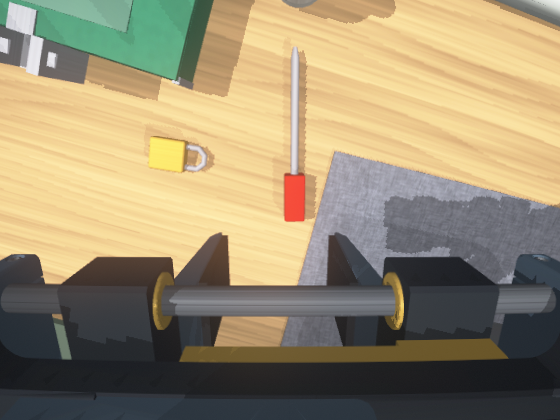

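View pics/rod_scene_274.png

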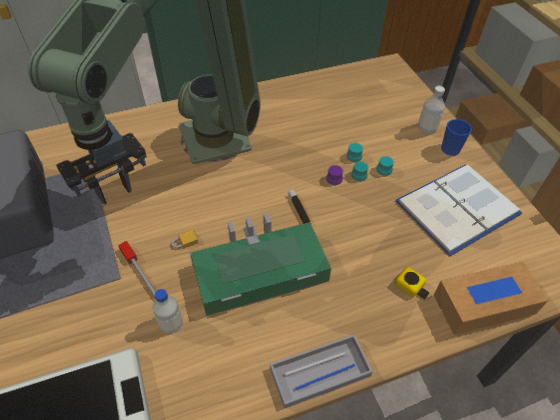

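```bash
python3 - <<'E'
from h import *
F=snap('wrist');C=cloud(F)
for uv in [(350,200),(400,240),(345,170),(318,200),(270,200),(440,230)]: print(uv,C[uv[1],uv[0]].round(1))
for tip in [(295,48)]: print('tip',onplane(F,tip,13).round(1), C[60,295])
# shaft axis: rows 60..165 centre of grey pixels
H=cv2.cvtColor(F['image'],cv2.COLOR_RGB2HSV)
pts=[]
for v in range(55,168):
    row=(H[v,280:312,1]<60)
    if row.sum()>=3: pts.append((280+np.nonzero(row)[0].mean(),v))
pts=np.array(pts); W=onplane(F,pts,18)
print(len(pts)); d=np.polyfit(W[:,0],W[:,1],1); print(d,np.degrees(np.arctan(d[0])),'at x=390.5 y=',np.polyval(d,390.5), 'y at 362',np.polyval(d,362))
f=snap('scene');C2=cloud(f);H2=cv2.cvtColor(f['image'],cv2.COLOR_RGB2HSV)
b=(H2[:,:,0]>105)&(H2[:,:,0]<125)&(H2[:,:,1]>120)&(C2[...,2]>120); b&=(C2[...,1]<-150)
print('cap',C2[b].mean(0), b.sum())
E
```

```text
(350, 200) [ 403.7 -429.7    3.9]
(400, 240) [ 369.3 -516.     3.6]
(345, 170) [ 439.9 -409.9    4.8]
(318, 200) [ 391.3 -389.1    0.8]
(270, 200) [ 373.2 -327.1    0. ]
(440, 230) [ 398.8 -563.5    5.6]
tip [[ 560.5 -305.    13. ]] [ 547.03544721 -308.82864558   17.29395171]
113
[ 2.96608146e-01 -4.70582110e+02] 16.520785642554806 at x=390.5 y= -354.7566286402516 y at 362 -363.2099608099263
cap [ 636.90354723 -287.65838239  149.6610456 ] 111
```

>>> {"fn": "servo_tool", "kwargs": {"motion": [-10, -25.5, 0, 0, 0, 0.009, 50, 0, 0, -38, 0, 0, 0, 50, 0, 0, -38, 0, 0, 0, 50, 0, 0, -38, 0, 0, 0, 50, 0, 0, -38, 0, 0, 0, 50, 0, 0, -38, 0, 0, 0, 50, 0, 0, -16.5, 0, 0, 0, 50, 0, 0, 0, 0, 0, 0, 50]}}

```text
time_s: 28.33
ee_pos: [387.7, -352.9, 71.9]
ee_rot: [179.7, 0.5, -73.4]
force: [-0.8, 0.0, 0.4]
gripper_width: 45.6
```

```bash
python3 rod.py; cp pics/rod_wrist_28*.png pics/rw.png
```

```text
28.3333 [ 387.71862002 -352.93183678   71.90194615] [179.72725322   0.46315135 -73.4190782 ] [-43.6  23.1 108.5  -0.   48.9  29.9] 45.622576274453436
scene [119 241  16  22 174] ((390.6661071777344, -355.589111328125), (61.650482177734375, 24.911535263061523), 16.868144989013672) [ 391.4 -355.1   26.1]
wrist [ 257  196   40   90 3353] ((389.4871826171875, -355.07830810546875), (60.325584411621094, 25.299835205078125), 16.443462371826172) [ 391.  -354.7   26.1]
```

View pics/rw.png

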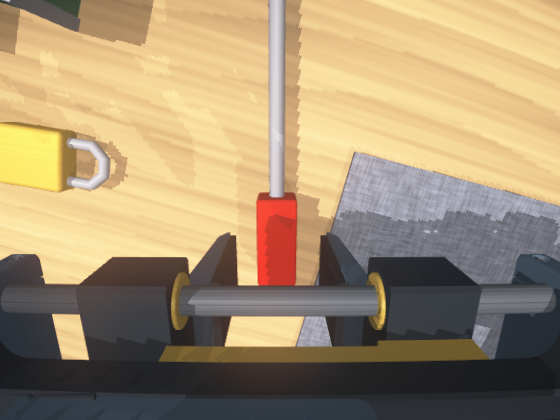

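>>> {"fn": "servo_tool", "kwargs": {"motion": [0, 0, -25, 0, 0, 0, 50, 0, 0, -15, 0, 0, 0, 50, 0, 0, -10, 0, 0, 0, 50, 0, 0, 0, 0, 0, 0, 50, 0, 0, 0, 0, 0, 0, 0, 0, 0, 0, 0, 0, 0, 0, 0, 0, 0, 0, 0, 0, 0, 0, 0, 0, 0, 0, 0, 0, 0, 0, 0, 0, 0, 0, 0], "newtons": 35}}

```text
time_s: 29.23
ee_pos: [390.6, -355.5, 27.1]
ee_rot: [-179.9, -0.1, -73.5]
force: [-0.2, 1.2, 6.5]
gripper_width: 25.9
```

>>> {"fn": "servo_tool", "kwargs": {"motion": [0, 0, 8, 0, 0, 0, 0, 0, 0, 40, 0, 0, 0, 0, 0, 0, 40, 0, 0, 0, 0, 0, 0, 40, 0, 0, 0, 0, 0, 0, 40, 0, 0, 0, 0]}}

```text
time_s: 29.65
ee_pos: [389.5, -354.7, 196.0]
ee_rot: [180.0, 0.0, -73.5]
force: [0.0, -1.2, -2.5]
gripper_width: 26.1
```

>>> {"fn": "servo_tool", "kwargs": {"motion": [7.4, 7, 0, 0, 0, 0.113, 0, 7.4, 7, 0, 0, 0, 0.113, 0, 7.4, 7, 0, 0, 0, 0.113, 0, 7.4, 7, 0, 0, 0, 0.113, 0, 7.4, 7, 0, 0, 0, 0.113, 0, 7.4, 7, 0, 0, 0, 0.113, 0, 7.4, 7, 0, 0, 0, 0.113, 0, 7.4, 7, 0, 0, 0, 0.113, 0, 7.4, 7, 0, 0, 0, 0.113, 0, 7.4, 7, 0, 0, 0, 0.113, 0]}}

```text
time_s: 30.48
ee_pos: [464.0, -284.6, 194.1]
ee_rot: [-180.0, 0.0, -8.4]
force: [0.2, -0.2, -1.8]
gripper_width: 26.0
```

>>> {"fn": "servo_tool", "kwargs": {"motion": [0, 0, 0, 0, 0, 0.12, 0, 0, 0, 0, 0, 0, 0, 0, 0, 0, 0, 0, 0, 0, 0]}}

```text
time_s: 30.73
ee_pos: [463.8, -285.0, 194.0]
ee_rot: [180.0, 0.0, -2.0]
force: [-0.5, -0.3, -1.9]
gripper_width: 25.9
```

```bash
python3 - <<'E'
from h import *
st=sensors.state();print(st['time_s'],st['ee_pos'],st['ee_rot'],st['qpos'].round(1),st['gripper_width'])
for n in('scene','top','wrist'): snap(n,'r2_%s.png'%n)
E
```

```text
30.7333 [ 463.78056491 -285.01590847  193.99613272] [ 1.79999539e+02  2.18162536e-02 -2.00387187e+00] [-32.8  17.2  97.2  -0.   65.7 -30.8] 25.871427352873987
```

View pics/r2_wrist.png

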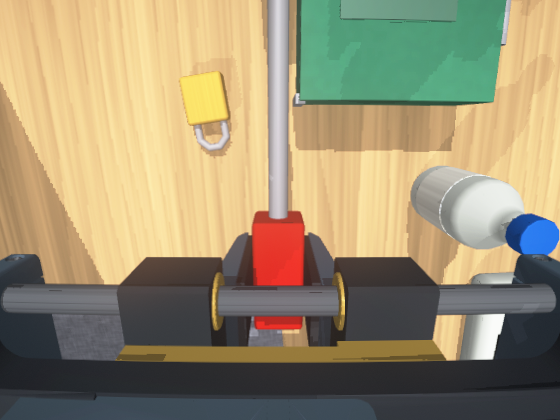

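View pics/r2_scene.png

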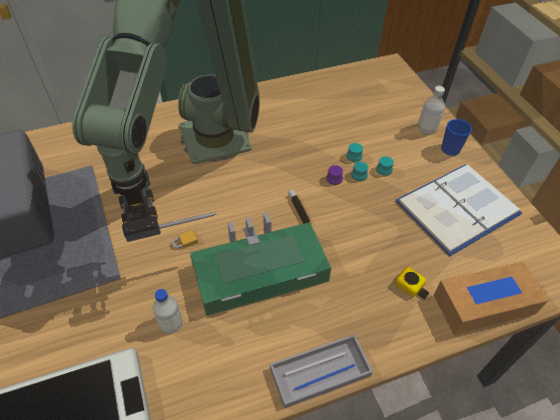

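View pics/r2_top.png

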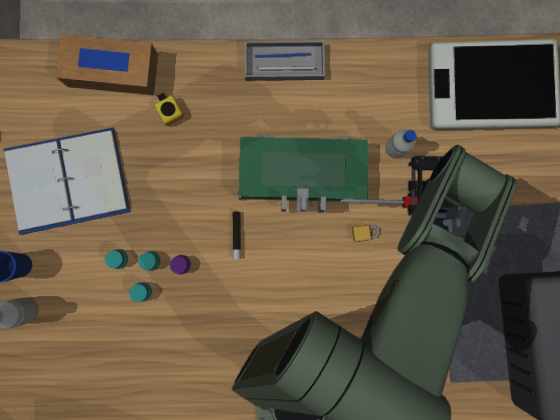

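>>> {"fn": "servo_tool", "kwargs": {"motion": [0, 0, -30, 0, 0, 0, 0, 0, 0, -30, 0, 0, 0, 0, 0, 0, -20, 0, 0, 0, 0, 0, 0, -9, 0, 0, 0, 0, 0, 0, 0, 0, 0, 0, 0, 0, 0, 0, 0, 0, 0, 0]}}

```text
time_s: 31.38
ee_pos: [464.4, -285.5, 105.4]
ee_rot: [180.0, -0.0, -1.9]
force: [1.2, 0.3, -0.7]
gripper_width: 25.7
```

```bash
python3 - <<'E'
from h import *
st=sensors.state();print(st['time_s'],st['ee_pos'],st['ee_rot'],st['force'])
for n in('scene','top','wrist'):
    F=snap(n,'r3_%s.png'%n)
    np.savez('f_%s.npz'%n,**{k:F[k] for k in('image','depth','K','d','extrinsics')})
    b={'scene':(200,260,120,290),'top':(180,220,270,430),'wrist':(0,240,160,400)}[n]
    a=cv2.resize(F['image'][b[0]:b[1],b[2]:b[3]],None,fx=4.7 if n!='wrist' else 2.4,fy=4.7 if n!='wrist' else 2.4,interpolation=cv2.INTER_CUBIC); cv2.imwrite('pics/r3c_%s.png'%n,a[:,:,::-1])
E
```

```text
31.3833 [ 464.43058006 -285.53933168  105.43566753] [ 1.79981680e+02 -3.56245669e-02 -1.88993466e+00] [ 1.2263562   0.26557426 -0.67027002]
```

View pics/r3c_scene.png

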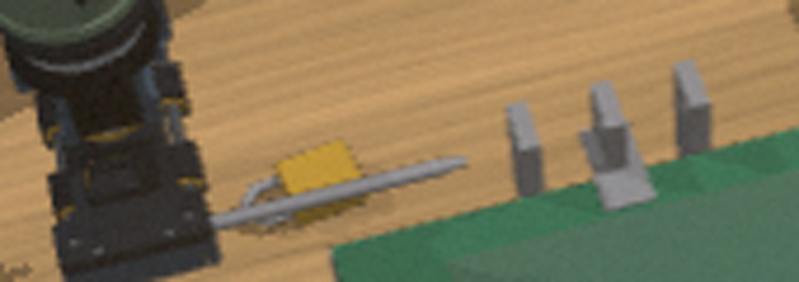

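View pics/r3c_top.png

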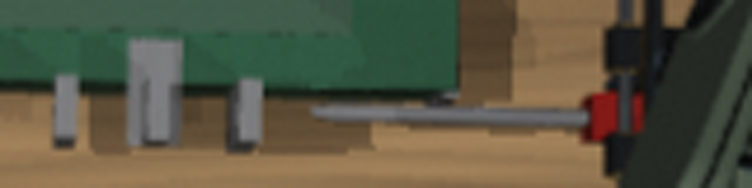

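View pics/r3_wrist.png

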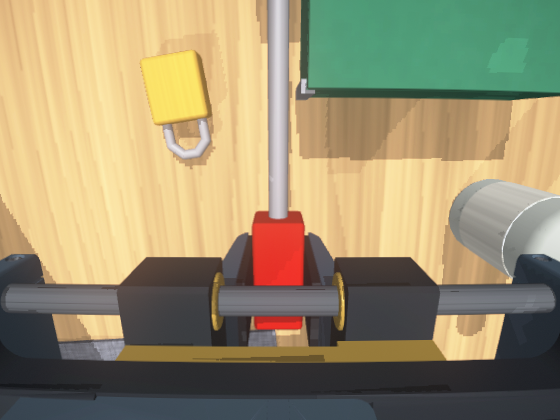

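```bash
python3 - <<'E'
from h import *
for n in('top','scene'):
    z=np.load('f_%s.npz'%n); F={k:z[k] for k in z.files}; C=cloud(F); H=cv2.cvtColor(F['image'],cv2.COLOR_RGB2HSV)
    grey=(H[:,:,1]<70)
    m=grey&(C[...,2]>80)&(C[...,2]<104)&(C[...,1]<-88)&(C[...,1]>-240)&(C[...,0]>440)&(C[...,0]<500)
    v,u=np.nonzero(m); print(n,len(v),u.min(),u.max())
    cs=[];
    for c in range(u.min(),u.max()+1):
        r=v[u==c]
        if 2<=len(r)<=12: cs.append((c,r.mean()))
    W=onplane(F,cs,94); k=np.polyfit(W[:,1],W[:,0],1)
    print('rod: dx/dy',k[0].round(4),'x at right eye y=-74:',np.polyval(k,-74).round(1),'tip y',W[:,1].max().round(1), 'depth z',np.median(C[m][:,2]), 'resid',np.std(W[:,0]-np.polyval(k,W[:,1])))
    e=grey&(C[...,2]>105)&(C[...,2]<114)&(C[...,1]>-90)&(C[...,1]<50)&(C[...,0]>440)&(C[...,0]<500)
    kk,l,s,c=cv2.connectedComponentsWithStats(e.astype(np.uint8))
    E=[]
    for i in range(1,kk):
        if s[i,4]>15:
            w=onplane(F,c[i],109)[0]; E.append(w); print('eye',s[i],w.round(1))
z=np.load('f_wrist.npz'); F={k:z[k] for k in z.files}; C=cloud(F)
pts=[]
H=cv2.cvtColor(F['image'],cv2.COLOR_RGB2HSV)
for v in range(5,205):
    r=np.nonzero((H[v,255:303,1]<60)&(C[v,255:303,2]>75))[0]
    if len(r)>5: pts.append((255+r.mean(),v))
W=onplane(F,pts,94); k=np.polyfit(W[:,1],W[:,0],1); print('wrist rod',k[0],np.polyval(k,-74),W[:,1].min(),W[:,1].max())
m=(H[:,:,1]<60)&(C[...,2]>75)&(C[...,2]<105)&(C[...,1]<-90)
P=C[m];P=P[abs(P[:,0]-np.polyval(k,P[:,1]))<3]; print('z slope',np.polyfit(P[:,1],P[:,2],1),np.polyval(np.polyfit(P[:,1],P[:,2],1),[-250,-110]))
E
```

```text
top 183 336 387
rod: dx/dy 0.034 x at right eye y=-74: 470.5 tip y -108.6 depth z 94.86169988977394 resid 0.3981034571568274
eye [282 196   5  14  61] [471.7  25.9 109. ]
eye [301 197   5  13  54] [468.8 -23.2 109. ]
eye [321 197   5  14  59] [469. -74. 109.]
scene 173 170 218
rod: dx/dy 0.0329 x at right eye y=-74: 473.0 tip y -110.1 depth z 95.24330127542362 resid 0.6030914784095672
eye [264 213   7  11  45] [474.6  27.1 109. ]
eye [246 217   8  11  45] [474.1 -22.8 109. ]
eye [228 221   7  12  45] [470.9 -73.2 109. ]
wrist rod 0.0332307861388795 472.7876723497369 -251.45653970938832 -160.0472706269681
z slope [-2.72842618e-03  9.64163162e+01] [97.09842279 96.71644312]
```

>>> {"fn": "servo_tool", "kwargs": {"motion": [-1.2, 0, 0.4, 0, 0, 0, 0, 0.33, 10, 0, 0, 0, 0, 0, 0.33, 10, 0, 0, 0, 0, 0, 0.33, 10, 0, 0, 0, 0, 0, 0.33, 10, 0, 0, 0, 0, 0, 0, 0, 0, 0, 0, 0, 0]}}

```text
time_s: 32.03
ee_pos: [463.8, -242.7, 105.4]
ee_rot: [-179.9, 0.1, -1.7]
force: [0.1, -0.2, -2.0]
gripper_width: 25.8
```

```bash
python3 - <<'E'
from h import *
for n in('scene','top'):
    F=snap(n,'r4_%s.png'%n)
    b={'scene':(200,260,140,290),'top':(180,220,270,430)}[n]
    a=cv2.resize(F['image'][b[0]:b[1],b[2]:b[3]],None,fx=4.9,fy=4.9,interpolation=cv2.INTER_CUBIC); cv2.imwrite('pics/r4c_%s.png'%n,a[:,:,::-1])
E
```

```text
(no output)
```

View pics/r4c_scene.png

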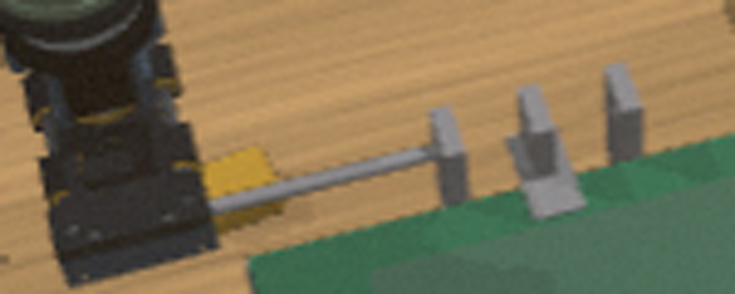

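View pics/r4c_top.png

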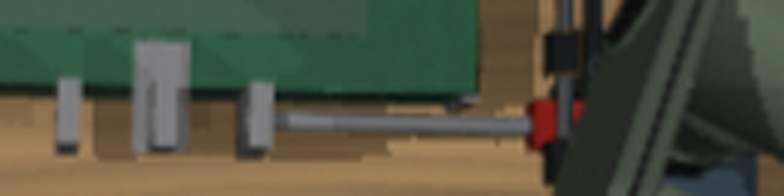

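>>> {"fn": "servo_tool", "kwargs": {"motion": [0.33, 10, 0, 0, 0, 0, 0, 0.33, 10, 0, 0, 0, 0, 0, 0.33, 10, 0, 0, 0, 0, 0, 0, 0, 0, 0, 0, 0, 0, 0, 0, 0, 0, 0, 0, 0]}}

```text
time_s: 32.55
ee_pos: [465.2, -214.5, 105.4]
ee_rot: [180.0, -0.0, -1.8]
force: [-1.1, 0.0, -2.2]
gripper_width: 25.4
```

```bash
python3 - <<'E'
from h import *
st=sensors.state();print(st['ee_pos'],st['force'],st['torque'])
F=snap('wrist','r5.png')
E
```

```text
[ 465.17621155 -214.46249857  105.40602811] [-1.09277254e+00  1.82260332e-03 -2.23886607e+00] [-0.17280476 -0.00842307  0.05508435]
```

View pics/r5.png

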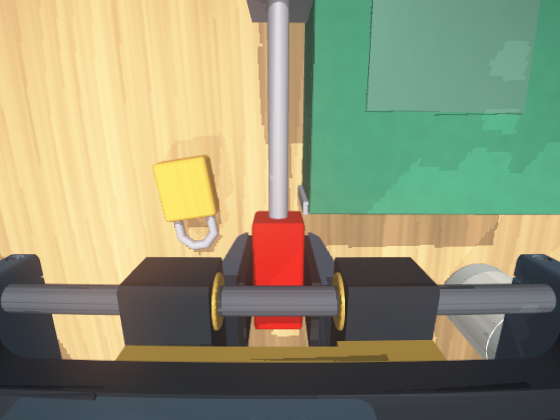

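>>> {"fn": "servo_tool", "kwargs": {"motion": [0.33, 10, 0, 0, 0, 0, 0, 0.33, 10, 0, 0, 0, 0, 0, 0.33, 10, 0, 0, 0, 0, 0, 0, 0, 0, 0, 0, 0, 0]}}

```text
time_s: 32.93
ee_pos: [465.7, -183.1, 105.2]
ee_rot: [-179.9, 0.1, -1.8]
force: [-0.9, -0.4, -1.9]
gripper_width: 25.3
```

>>> {"fn": "servo_tool", "kwargs": {"motion": [0.33, 10, 0, 0, 0, 0, 0, 0.33, 10, 0, 0, 0, 0, 0, 0.33, 10, 0, 0, 0, 0, 0, 0, 0, 0, 0, 0, 0, 0]}}

```text
time_s: 33.27
ee_pos: [466.8, -153.2, 105.3]
ee_rot: [-179.9, 0.0, -1.8]
force: [0.0, -0.2, -1.7]
gripper_width: 26.0
```

```bash
python3 - <<'E'
from h import *
st=sensors.state();print(st['ee_pos'],st['force'],st['torque'])
F=snap('wrist','r6.png')
E
```

```text
[ 466.82331701 -153.1899014   105.30435379] [ 0.04684136 -0.20508529 -1.71981836] [-0.10612724  0.05783896  0.03784835]
```

View pics/r6.png

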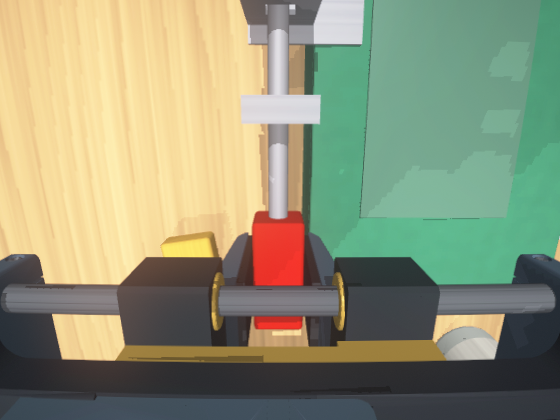

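>>> {"fn": "servo_tool", "kwargs": {"motion": [0.33, 10, 0, 0, 0, 0, 0, 0.33, 10, 0, 0, 0, 0, 0, 0.33, 10, 0, 0, 0, 0, 0, 0.2, 6, 0, 0, 0, 0, 0, 0, 0, 0, 0, 0, 0, 0]}}

```text
time_s: 33.73
ee_pos: [468.2, -117.7, 105.4]
ee_rot: [-180.0, 0.0, -1.8]
force: [-0.2, -0.3, -1.6]
gripper_width: 25.7
```

>>> {"fn": "servo_tool", "kwargs": {"motion": [0.1, 3, 0, 0, 0, 0, 0, 0.06, 2, 0, 0, 0, 0, 0, 0, 1.5, 0, 0, 0, 0, 0, 0, 0, 0, 0, 0, 0, 0]}}

```text
time_s: 34.07
ee_pos: [468.5, -112.6, 105.4]
ee_rot: [180.0, -0.0, -1.8]
force: [0.2, 0.1, -1.7]
gripper_width: 26.0
```

>>> {"fn": "servo_tool", "kwargs": {"motion": [0, 1, 0, 0, 0, 0, 0, 0, 1, 0, 0, 0, 0, 0, 0, 0, 0, 0, 0, 0, 0]}}

```text
time_s: 34.32
ee_pos: [468.5, -110.7, 105.3]
ee_rot: [-180.0, -0.0, -1.9]
force: [-0.4, 0.5, -1.4]
gripper_width: 26.0
```

```bash
python3 - <<'E'
from h import *
F=snap('wrist','r7.png'); C=cloud(F)
a=cv2.resize(F['image'][120:260,200:360],None,fx=4,fy=4,interpolation=cv2.INTER_CUBIC); cv2.imwrite('pics/r7c.png',a[:,:,::-1])
E
```

```text
(no output)
```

View pics/r7c.png

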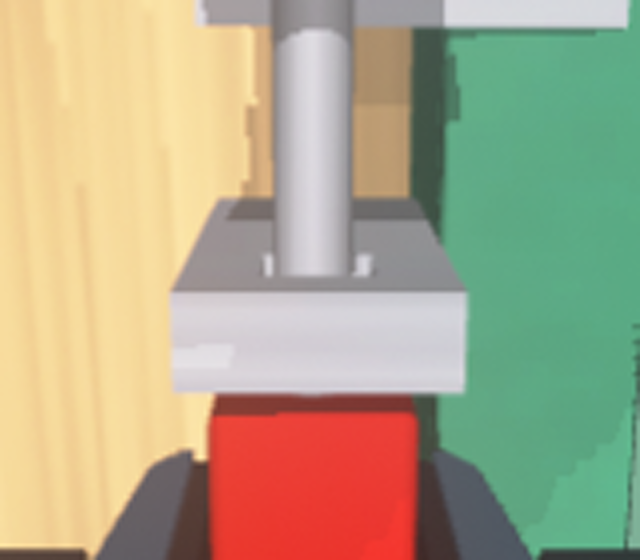

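>>> {"fn": "servo_tool", "kwargs": {"motion": [0, 0.7, 0, 0, 0, 0, 0, 0, 0.5, 0, 0, 0, 0, 0, 0, 0, 0, 0, 0, 0, 0]}}

```text
time_s: 34.62
ee_pos: [468.5, -109.4, 105.4]
ee_rot: [-180.0, -0.0, -1.8]
force: [-0.1, 0.2, -2.2]
gripper_width: 25.6
```

>>> {"fn": "servo_tool", "kwargs": {"motion": [0, 0.6, 0, 0, 0, 0, 0, 0, 0, 0, 0, 0, 0, 0]}}

```text
time_s: 34.78
ee_pos: [468.5, -108.8, 105.4]
ee_rot: [-180.0, -0.0, -1.8]
force: [-0.4, 0.1, -1.9]
gripper_width: 26.0
```

>>> {"fn": "servo_tool", "kwargs": {"motion": [0, 0.7, 0, 0, 0, 0, 0, 0, 0, 0, 0, 0, 0, 0]}}

```text
time_s: 34.95
ee_pos: [468.5, -108.0, 105.4]
ee_rot: [-180.0, -0.0, -1.8]
force: [-0.3, 0.4, -1.7]
gripper_width: 25.6
```

>>> {"fn": "servo_tool", "kwargs": {"motion": [0, 0.7, 0, 0, 0, 0, 0, 0, 0, 0, 0, 0, 0, 0]}}

```text
time_s: 35.12
ee_pos: [468.5, -107.3, 105.4]
ee_rot: [-180.0, -0.0, -1.8]
force: [0.1, -0.2, -2.7]
gripper_width: 25.6
```

>>> {"fn": "servo_tool", "kwargs": {"motion": [0, 0.7, 0, 0, 0, 0, 0, 0, 0, 0, 0, 0, 0, 0]}}

```text
time_s: 35.28
ee_pos: [468.5, -106.6, 105.4]
ee_rot: [-180.0, -0.0, -1.8]
force: [-0.3, -0.1, -1.2]
gripper_width: 25.8
```

>>> {"fn": "servo_tool", "kwargs": {"motion": [0, 0.8, 0, 0, 0, 0, 0, 0, 0, 0, 0, 0, 0, 0]}}

```text
time_s: 35.45
ee_pos: [468.5, -106.6, 105.4]
ee_rot: [179.9, -0.0, -1.8]
force: [-0.7, -4.8, -2.0]
gripper_width: 25.7
```

>>> {"fn": "servo_tool", "kwargs": {"motion": [0, 0.8, 0, 0, 0, 0, 0, 0, 0, 0, 0, 0, 0, 0]}}

```text
time_s: 35.62
ee_pos: [468.5, -106.5, 105.5]
ee_rot: [179.8, -0.0, -1.8]
force: [-0.6, -7.9, -1.6]
gripper_width: 26.0
```

```bash
python3 - <<'E'
from h import *
F=snap('wrist','r8.png'); C=cloud(F)
a=cv2.resize(F['image'][120:260,200:360],None,fx=4,fy=4,interpolation=cv2.INTER_CUBIC); cv2.imwrite('pics/r8c.png',a[:,:,::-1])
E
```

View pics/r8c.png

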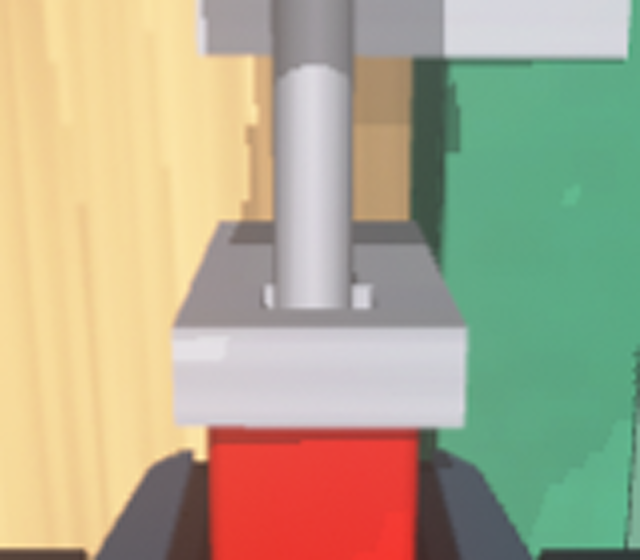

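>>> {"fn": "servo_tool", "kwargs": {"motion": [0, -0.9, -0.8, 0, 0, 0, 0, 0, 0, -0.7, 0, 0, 0, 0, 0, 0, 0, 0, 0, 0, 0]}}

```text
time_s: 35.92
ee_pos: [468.8, -106.6, 104.1]
ee_rot: [179.9, -0.0, -1.8]
force: [-0.2, -5.0, 0.3]
gripper_width: 25.8
```

>>> {"fn": "servo_tool", "kwargs": {"motion": [0, 0, 0, 0, 0, 0, 35, 0, 0, 0, 0, 0, 0, 45, 0, 0, 0, 0, 0, 0, 50, 0, 0, 0, 0, 0, 0, 50, 0, 0, 0, 0, 0, 0, 50]}}

```text
time_s: 36.33
ee_pos: [468.5, -105.7, 103.8]
ee_rot: [-180.0, 0.0, -1.8]
force: [-0.6, -0.1, -0.2]
gripper_width: 45.4
```

```bash
python3 - <<'E'
from h import *
F=snap('wrist','r9.png'); 
a=cv2.resize(F['image'][120:260,200:360],None,fx=4,fy=4,interpolation=cv2.INTER_CUBIC); cv2.imwrite('pics/r9c.png',a[:,:,::-1])
E
```

```text
(no output)
```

View pics/r9c.png

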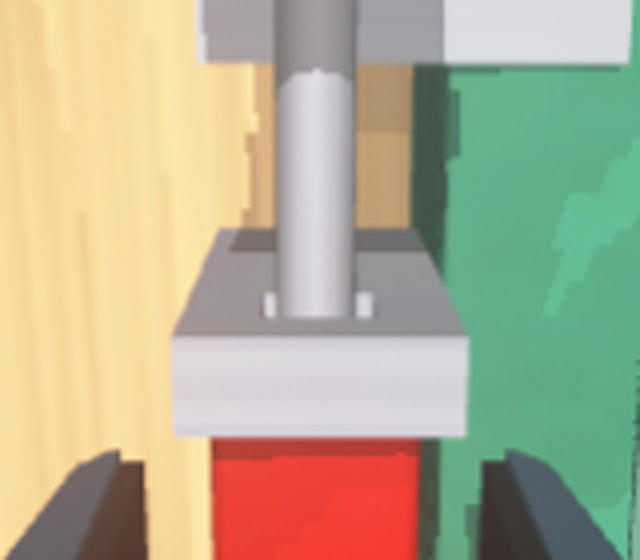

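Released, and the handle still sits against the eye. I'll lift clear and inspect.

>>> {"fn": "servo_tool", "kwargs": {"motion": [0, 0, 12, 0, 0, 0, 50, 0, 0, 30, 0, 0, 0, 50, 0, 0, 40, 0, 0, 0, 50, 0, 0, 40, 0, 0, 0, 50, -10, -35, 30, 0, 0, 0, 50, -10, -38, 0, 0, 0, 0, 50, -10, -38, 0, 0, 0, 0, 50, -10, -38, 0, 0, 0, 0, 50, 0, 0, 0, 0, 0, 0, 50, 0, 0, 0, 0, 0, 0, 50]}}

```text
time_s: 37.22
ee_pos: [429.0, -252.3, 252.2]
ee_rot: [-180.0, 0.0, -2.1]
force: [-0.0, -0.3, 0.1]
gripper_width: 45.6
```

```bash
python3 - <<'E'
from h import *
st=sensors.state();print(st['time_s'],st['ee_pos'],st['force'])
f=snap('scene','z_s.png'); t=snap('top','z_t.png'); w=snap('wrist','z_w.png')
b=f['image'][190:310,100:345]; b=cv2.resize(b,None,fx=3.2,fy=3.2,interpolation=cv2.INTER_CUBIC); cv2.imwrite('pics/z_sc.png',b[:,:,::-1])
for F,n in((f,'s'),(t,'t')):
    C=cloud(F); H=cv2.cvtColor(F['image'],cv2.COLOR_RGB2HSV)
    m=(((H[:,:,0]<5)|(H[:,:,0]>174))&(H[:,:,1]>150)&(H[:,:,2]>80)&(C[...,2]>80)&(C[...,2]<120))
    p=C[m]; print(n,len(p),p.mean(0).round(1),p.min(0).round(1),p.max(0).round(1)) if len(p) else None
    g=(H[:,:,0]>60)&(H[:,:,0]<90)&(H[:,:,1]>60)&(C[...,0]>500)&(C[...,0]<640)&(C[...,1]>-180)&(C[...,1]<130)&(C[...,2]>40)
    q=C[g]; A=np.c_[q[:,:2]-[570,-27],np.ones(len(q))]; print('lid plane',np.linalg.lstsq(A,q[:,2],rcond=None)[0].round(4))
E
```

```text
37.2167 [ 429.02401958 -252.29605673  252.15518539] [-0.02262302 -0.30287884  0.09007531]
s 178 [ 471.  -110.3  100.7] [ 456.7 -138.7   81.5] [484.8 -81.  106.7]
lid plane [-4.20000e-03  0.00000e+00  6.71395e+01]
t 223 [ 466.9 -110.3  100.8] [ 453.7 -139.1   93.1] [480.6 -81.4 106.7]
lid plane [-3.50000e-03 -3.00000e-04  6.61295e+01]
```

View pics/z_sc.png

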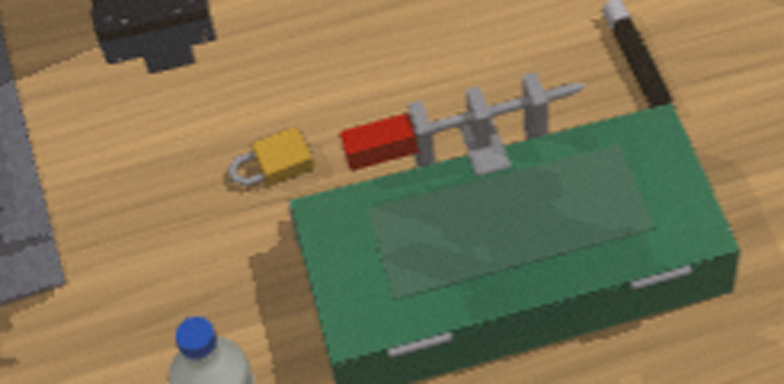

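View pics/z_w.png

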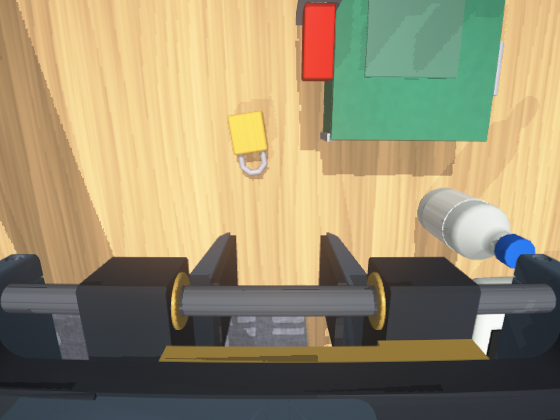

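View pics/z_t.png

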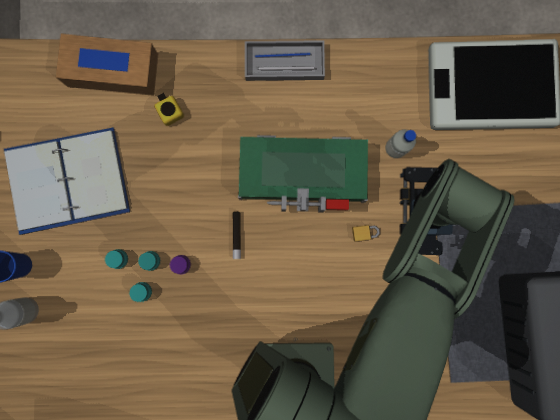

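The rod passes through all three eyes: the tip shows beyond the left eye at (580,88) in the crop and the handle meets the right eye at (413,135). The lid is flat, and the bottle, padlock and penlight haven't moved.

```bash
python3 -c "
from h import *
print(env.job_done())"
```

```text
the job is handed in; nothing more can be done
None
```

The job is done and handed in at about 37 s. All four amber jars that were present stand upright on the case floor, and the lid is shut. The rod is through all three eyes from the right side, and the gripper is well clear.

- **Jars:** each was lowered until light contact (about 3–9 N), then released. The wrist view before closing the lid showed all four upright.
- **Lid:** pressing harder (9 to 15 N) moved it no further, and its top measures 66–67 mm and flat.
- **Rod:** the pushing force rose only when the handle reached the right eye. After release the views show the handle still against it and the tip out past the left eye.
- **Others:** the disinfectant bottle, padlock and penlight show no visible movement between the first and last pictures.
- **Disagreements:** the top and scene cameras differed by 2–5 mm in x near the case, so I used values in between. The handle met the eye about 4 mm further in than I had worked out.

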